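# Pack the long bone and close its transit case

### The job

Get the long bone ready for transport: lay the loose bone flat in the light-floored tray of the open grey transit case, then close the case with the orange lid and leave it fastened. The lid only goes on one way: hold its plain end up, tuck its hooked tongue under the lip at the hooded end of the case, swing the plain end down until the lid lies fully home in its rim, and fold the steel hasp over onto it. Leave the other things on the table where they are.

Things in the scene. Friction and masses are not known exactly. Their poses are not given: they have to be found in the camera images.
- case: slate-grey moulded transit case, open on top; it stands firm on the green mat board (top 13 mm above the table) and cannot be pushed. Origin under it; x runs along its length from the hasp end (x = -84 mm) to the hooded lip end (+91), y across (-60 to +60), z up. Its wall tops, the lid's seat, are at z = 38 mm; just outside the lid a rim stands 5 mm higher, inside at y = -57, +57 and x = -79
- tray (a point): point on the case: centre of the tray's light floor, where the bone is to lie (case frame -12, 0, 7 mm; axes as the case's). The tray reaches from x = -70 to +46 and y = -48 to +48 mm in the case frame and is 31 mm deep
- ledge (a point): point on the case (50, 0, 38 mm in its frame; axes as the case's): middle of the top edge, pocket side, of the 4 mm cross wall that ends the tray. The tilted lid rocks on this edge as it swings down. Beyond it lies the pocket for the lid's tongue: case x = 50 to 85, y = -48 to +48, open down to z = 6 mm
- lip (a point): point on the case (68, 0, 44 mm in its frame; axes as the case's): middle of the lower inner edge of the hood's downturned lip, 4 mm thick (x = 68 to 72). The hood stands over the pocket: x = 68 to 91, y = -46 to +46 (83 mm clear between its cheeks), roof underside at z = 52.5, top at z = 57 mm
- lid_home (a point): point on the case where the lid's origin lies when the lid is home (-14, 0, 38 mm in the case frame); the axes are the case's, and the lid's axes are then parallel to them. There are about 3 mm of play each way
- hasp (a joint): steel hasp at the case's hasp end, rad: 0 = folded down on the lid, 1.57 = upright, 2.2 = leaning outward at its stop. It starts open (1.7 to 2.15) and stays where it is left by friction; about 0.5 N at its tab moves it. A strip 32 mm wide (case y = -16 to +16), 3.5 mm thick, 35 mm long from its hinge
- hasp_hinge (a point): point on the case: middle of the hasp's hinge axis (-87, 0, 44.5 mm in the case frame; axes as the case's). The axis is level, along y; the folded hasp reaches from here towards +x, its pad about 0.5 mm over the lid's top
- lid: orange lid, about 130 g, lying flat, grip up. Origin on its underside under the middle of the grip; z up, x towards the hooked tongue. Plate 4 mm thick, x = -62 to +62, y = -54 to +54 mm. Grip: upright block at the origin, 22 mm along x (pinch it so), 64 mm along y, top at z = 30 mm. Centre of mass about 10 mm from the origin towards the tongue
- lid_hook (a point): point on the lid (91, 0, 12 mm in its frame; axes as the lid's): middle of the top of the upturned ridge, the hook, across the end of the tongue (ridge x = 89 to 93 mm). The tongue, 72 mm wide and 4 mm thick, goes on from the plate's +x edge. The ridge passes under the lip only with the lid tilted over about 20 degrees, hook down; at 40 degrees about 4 mm are to spare
- lid_end (a point): point on the lid (-62, 0, 0 mm in its frame; axes as the lid's): middle of the underside at the plain end, away from the tongue
- bone: the loose long bone, pale tan, 91 mm long (its x), 29 mm wide (its y), 13 mm thick, about 24 g, lying flat by itself on the green mat left or right of the case. Origin: centre of its underside. Pick it across its width near the middle. The bones off the mat are not part of the job
- vial: bystander: glass vial with black cap, 27 mm across, 69 mm tall, stands behind the case; origin under it
- canister: bystander: black canister with grey lid, 34 mm across, 51 mm tall, stands behind the case; origin under it
- sample_tin: bystander: closed grey sample tin, 64 x 90 x 22 mm, behind the case on the right; origin under it
- tag_stack: bystander: stack of find tags, 44 x 63 x 10 mm, between the robot and the case; origin under it
- scale_bar: bystander: black and white photo scale bar, 24 x 110 x 9 mm, between the robot and the case; origin under it

How it is judged (in metres and radians):
On the way, in this order (a step that is already met when the one before it is completed fails the run):
1. the bone lies flat in the tray of the case, let go (x of bone in the frame of case between -0.055 and 0.035 m and y of bone in the frame of case between -0.045 and 0.045 m and z of bone in the frame of case between -0.002 and 0.022 m and contact force between the fingers and bone below 0.5 N and linear speed of bone below 0.03 m/s), for 0.2 s.
2. the lid's hook is under and behind the lip while its plain end is still raised (lid tilted over 10 degrees) (x of lid_hook in the frame of case between 0.072 and 0.086 m and y of lid_hook in the frame of case between -0.008 and 0.008 m and z of lid_hook in the frame of case below 0.052 m and angle between lid's own z axis and vertical above 0.175 rad), for 0.1 s.
3. the lid lies flat and fully home in its rim, hook under the lip (x of lid_hook in the frame of case between 0.072 and 0.086 m and y of lid_hook in the frame of case between -0.008 and 0.008 m and z of lid_hook in the frame of case between 0.045 and 0.054 m and z of lid_end in the frame of case between 0.034 and 0.0415 m and angle between the y axis of lid and the y axis of case, either way round below 0.08 rad), for 0.1 s.
At the end, for the whole second after the job is handed in: bone in the tray (origin at case x -55..35, |y|<45, z<22 mm); lid home: lid_hook at case x 72..86, |y|<8, z 45..54 mm, lid_end at case z 34..41.5 mm, turned <0.08 rad from the case; hasp under 0.15 rad; lid and bone at rest (all of step 3 and x of bone in the frame of case between -0.055 and 0.035 m and y of bone in the frame of case between -0.045 and 0.045 m and z of bone in the frame of case between -0.002 and 0.022 m and value of joint hasp below 0.15 rad and linear speed of each of lid, bone below 0.02 m/s); the robot touches nothing.
It fails at once if the vial is moved more than 30 mm (distance of vial from where it was at the start of the episode above 0.03 m).
It fails at once if the canister is moved more than 30 mm (distance of canister from where it was at the start of the episode above 0.03 m).
It fails at once if the sample tin is moved more than 30 mm (distance of sample_tin from where it was at the start of the episode above 0.03 m).
It fails at once if the tag stack is moved more than 30 mm (distance of tag_stack from where it was at the start of the episode above 0.03 m).
It fails at once if the scale bar is moved more than 30 mm (distance of scale_bar from where it was at the start of the episode above 0.03 m).
It also fails if it takes over 72 s, if anything falls off the work surface, if the arm or the gripper's body presses on something with over 40 N, if the wrist force passes 120 N, or if a joint passes its speed limit or range.

### The arm

A 6-joint arm with a two-finger parallel gripper is mounted at the origin on a cart in front of the work surface, level with it; the furniture and walls round the work are solid. World frame = base frame: x ahead of the robot, y to its left, z up, the work surface at z = 0. Lengths are in mm, angles in rad, forces in N, time in s.
With the tool pointing down it reaches from about 350 to 875 mm from the base axis. Payload 4.2 kg.
Tool frame: the origin (TCP) lies between the finger pads; the fingertips stand 25 mm ahead of it and the grasp point (between the pads) lies 6 mm ahead of it; z points along the fingers, y is the line along which they close (so a half turn about z gives the same grasp; the last joint's range is limited). The gripper opens to 85 mm and grips with 20 to 120 N. Pads are 22 mm wide; open, the fingers measure 114 mm over their backs; the gripper's body (76 mm by 85 mm) begins 54 mm behind the grasp point. The pads swing forward as they close: fully open they stand 13 mm farther back than shut.
Start: joints at [-0.888, 0.385, 0.008, 0, -1.194, -0.259], TCP at [257.029, -569.68, 256.312] pointing down, gripper open.
Joint ranges: [-3.14, 3.14], [-1.21, 2.06], [-1.07, 1.41], [-3.16, 2.05], [-2.99, -0.16], [-3.1, 3.1]. Speed limits (rad/s): [2.79, 2.79, 3.14, 3.14, 3.14, 3.14].

### API

Orientations are given as a unit quaternion [x, y, z, w].
In Python, from bench import read_state, imaging, workorder, nets gives the robot as it stands.
- The arm moves only by the tool apply_moves, never from a script. Its argument "rows" is a list of rows, each an object with "hand": the opening, from -1 (shut) to 1 (fully open); "delta_pos": the shift along the tool's x, y, z in mm, a list of three; "yaw": the turn about the tool's z in rad. A call has 1 to 12 rows; each row is the pose to reach, as a shift and turn from the pose commanded when the call began, along the tool's axes at that moment; what a row does not reach only later rows make up. A row lasts 1/12 s, in which the tool goes at most 41.7 mm and 7.16 degrees, less where a joint would pass 70% of its speed; a pose out of reach is approached as far as the arm can. A call with a gripper value outside its range is refused whole. The fingers move at their own pace and stop on an object; the grip force is fixed at half the most. Time passes only in rows, so rows that repeat a pose let the fingers close. It gives the time, the measured TCP pose, the force, the opening and the grip force at its end, in the units of the state.
- read_state(): the state, without advancing time (a new reading comes with each control period).
- imaging.get_image(name): name is "scene" or "top"; returns a dict with "pixels" (480x640x3 uint8, red, green, blue), "fx", "fy", "cx", "cy" (pixels), "xyz" and "rotation" of the camera in the world. Camera axes: x right, y down, z forward; pixel columns grow to the right and rows downward; lengths in mm; the calibration is good to about 2 mm. A picture is of the moment at which its call begins. There is no depth.
- workorder.job_done(): hands the job in; it is judged then, once.
Trained networks look in the newest picture that a camera, given by its name, has taken for a name from the list of things; names that differ only in an ending like _2 or _b are one class to them, and where a whole thing is asked for, a point or a joint stands for the part that bears it (a point fixed in the world has none). Each returns a list of dicts, best first, with "score" (0 to 1); they miss things now and then, are a little off and sometimes report something else, mostly with a low value. They report only what shows in the picture. A call takes as long as a camera call.
- nets.find_in(camera, query): "location" ([row, column] in pixels, amid what is visible of it).
- nets.pinpoint(camera, query): "location" ([row, column] in pixels: a listed point, or the origin of a listed thing).
The state is a dict: "clock": time; "joints": joint angles; "joint_vel": joint speeds; "joint_efforts": joint torques, N m; "position": TCP position; "ee_rot": TCP orientation; "contact_force": force on the tool from outside, world axes, zero at the start; "wrist_torque": the same for the moment, N m; "gripper_width": finger opening in mm; "grasp_force": force on a finger pad.
Only numpy, scipy, OpenCV 4.12 (cv2) and the standard library are available. Lean on these libraries where they do the work, as an engineer would, in place of code of your own. Each camera call takes 0.05 s, during which the arm holds its last target. There are 200 camera calls.

## Working session

There is one attempt and no reset: what is moved stays moved. The work goes in short steps, Python scripts to look and compute and a tool call to move; the robot and the scene stay as the last step left them, time stands still between calls to the robot, and variables do not carry over. Pictures are saved under pics/ and viewed, at most 10 in all, crops included, and the job is handed in when it is done.

Besides the shell and the picture viewer there is one more tool, called in YAML: its name, and indented under it one key for each argument. apply_moves: Moves the arm, as the interface text tells. Its arguments: {"type":"object","properties":{"rows":{"type":"array"}},"required":["rows"]}

```bash
mkdir -p pics; ls; cat > h.py <<'E'
import numpy as np, cv2
from bench import read_state, imaging, workorder, nets
from scipy.spatial.transform import Rotation as R
def img(n,save=None):
    d=imaging.get_image(n)
    if save: cv2.imwrite(save,cv2.cvtColor(d['pixels'],cv2.COLOR_RGB2BGR))
    return d
def rot(d):
    r=np.array(d['rotation'],float)
    return r if r.shape==(3,3) else R.from_quat(r).as_matrix()
def ray(d,rc):
    r,c=rc; v=rot(d)@np.array([(c-d['cx'])/d['fx'],(r-d['cy'])/d['fy'],1]); return np.array(d['xyz'],float),v/np.linalg.norm(v)
def tri(rays):
    A=sum(np.eye(3)-np.outer(v,v) for o,v in rays); b=sum((np.eye(3)-np.outer(v,v))@o for o,v in rays)
    p=np.linalg.solve(A,b); return p,[np.linalg.norm(np.cross(p-o,v)) for o,v in rays]
def atz(d,rc,z):
    o,v=ray(d,rc); return o+v*(z-o[2])/v[2]
def proj(d,p):
    q=rot(d).T@(np.array(p,float)-np.array(d['xyz'])); return d['cy']+d['fy']*q[1]/q[2], d['cx']+d['fx']*q[0]/q[2]
E
python3 - <<'E'
from h import *
s=img('scene','pics/s1.png'); t=img('top','pics/t1.png')
for d in (s,t): print(d['xyz'],d['rotation'],d['fx'],d['fy'],d['cx'],d['cy'])
print(read_state())
for q in "case tray ledge lip lid_home hasp hasp_hinge lid lid_hook lid_end bone vial canister sample_tin tag_stack scale_bar".split():
    try:
        a=nets.pinpoint('scene',q);b=nets.pinpoint('top',q)
        f=lambda l:[(np.round(x['location'],1).tolist(),round(x['score'],2)) for x in l[:3]]
        print(q,f(a),f(b), np.round(np.r_[tri([ray(s,a[0]['location']),ray(t,b[0]['location'])])[0],tri([ray(s,a[0]['location']),ray(t,b[0]['location'])])[1][0]],1) if a and b else '')
    except Exception as e: print(q,e)
E
```

```text
pics
[ -90.05215865 -616.73860107  895.32859811] [ 0.83750396 -0.39381819  0.16593689 -0.34052798] 593.1071809861148 593.1071809861148 312.57848062721075 240.92818746106767
[ 387.64237896  -88.72921161 1225.32960063] [-0.70005507  0.71095547 -0.05294475  0.04076848] 597.924053346589 597.924053346589 310.74477795661403 246.23589529931508
{'clock': 0.1, 'joints': array([-8.88392727e-01,  3.85465115e-01,  6.78397527e-03, -4.26581883e-04,
       -1.19400095e+00, -2.58598487e-01]), 'joint_vel': array([ 0.00187419, -0.00157794,  0.00194574,  0.00236053,  0.00055812,
       -0.00043333]), 'joint_efforts': array([-2.37051245e-04, -3.93317163e+01,  1.88929653e+01,  4.19797048e+00,
       -2.59302120e-03, -9.71149774e-07]), 'position': array([ 256.84602305, -569.27569558,  255.34936366]), 'ee_rot': array([-2.10243276e-01,  9.77648626e-01,  9.30305101e-04, -2.50727502e-04]), 'contact_force': array([ 0.99847931,  0.60571238, -0.12349837]), 'wrist_torque': array([ 0.02201346, -0.03881508, -0.03080718]), 'grasp_force': 0.0, 'gripper_width': 85.14714404530251}
case [([247.4, 309.2], 0.71), ([238.6,
[... 943 characters left out ...]
[([360.3, 378.4], 0.82), ([247.9, 147.8], 0.54)] [([302.1, 426.5], 0.66)] [ 432.7 -344.9   13.     1.6]
vial [([210.3, 334.5], 0.55), ([241.1, 313.7], 0.28)] [([175.8, 277.5], 0.77), ([337.0, 313.3], 0.74), ([233.7, 264.8], 0.54)] [699.8 -43.4   2.4   0.9]
canister [([237.0, 396.2], 0.85), ([248.9, 314.7], 0.67), ([278.6, 464.5], 0.36)] [([165.5, 348.5], 0.66)] [ 7.217e+02 -1.934e+02 -1.900e+00  5.000e-01]
sample_tin [([276.3, 466.6], 0.62), ([245.4, 151.1], 0.24)] [([172.5, 427.9], 0.72)] [ 705.8 -363.5    7.8    5.2]
tag_stack [([273.9, 201.3], 0.91)] [([334.3, 241.4], 0.75)] [372.   31.4  19.9   1.9]
scale_bar [([313.2, 253.7], 0.89)] [([333.2, 311.3], 0.84)] [ 372.  -108.2   10.9    1.6]
```

View pics/t1.png

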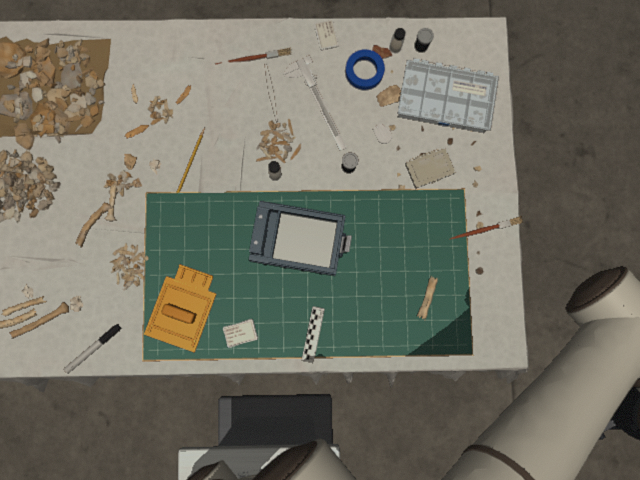

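View pics/s1.png

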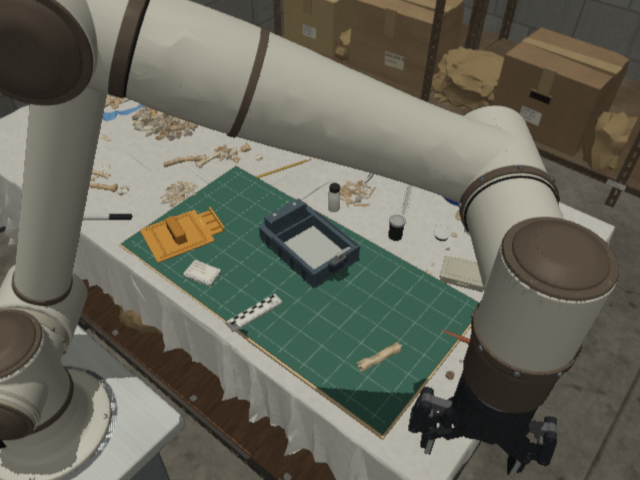

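The top view shows the hood end of the case at (258,235), the hasp at (345,243), the lid at (182,312) with its tongue towards (196,270), and the bone at (428,298). The scene view matches this and the arm blocks none of it. Next I'll fit the poses from both views and check them with an overlay.

```bash
cat > fit.py <<'E'
from h import *
from scipy.optimize import least_squares
CASE=dict(case=(0,0,0),tray=(-12,0,7),ledge=(50,0,38),lip=(68,0,44),lid_home=(-14,0,38),hasp_hinge=(-87,0,44.5))
LID=dict(lid=(0,0,0),lid_hook=(91,0,12),lid_end=(-62,0,0))
def T(p,x): # x: px,py,pz,yaw,
    c,s=np.cos(x[3]),np.sin(x[3]); p=np.asarray(p,float); return np.array([x[0]+c*p[0]-s*p[1],x[1]+s*p[0]+c*p[1],x[2]+p[2]])
def fit(pts,ims,x0,fz=False):
    obs=[]
    for n in ims:
        for q,p in pts.items():
            l=nets.pinpoint(n,q)
            if l and l[0]['score']>.5: obs.append((n,p,l[0]['location'],q))
    def full(v): return v if fz else [v[0],v[1],x0[2],v[2]]
    f=lambda v:np.concatenate([np.array(proj(ims[n],T(p,full(v))))-l for n,p,l,q in obs])
    r=least_squares(f,x0 if fz else [x0[0],x0[1],x0[3]],loss='soft_l1',f_scale=2,x_scale='jac')
    e=f(r.x).reshape(-1,2); print([(o[3],o[0][0],np.round(k,1).tolist()) for o,k in zip(obs,e)])
    return np.array(full(r.x))
def draw(im,d,pts,x,col):
    P=[proj(d,T(p,x)) for p in pts]; cv2.polylines(im,[np.int32([(c*4*16,r*4*16) for r,c in P])],True,col,1,cv2.LINE_AA,4)
def rect(x0,x1,y0,y1,z): return [(x0,y0,z),(x1,y0,z),(x1,y1,z),(x0,y1,z)]
E
python3 - <<'E'
from fit import *
ims={n:img(n) for n in('scene','top')}
c=fit(CASE,ims,[557,-90,13,1.5]); print('case',c, fit(CASE,ims,[557,-90,13,1.5],True))
l=fit(LID,ims,[411,151,13,-.3]); print('lid',l, fit(LID,ims,[411,151,13,-.3],True))
np.save('c.npy',c);np.save('l.npy',l)
# bone + lid masks
d=ims['top'];hsv=cv2.cvtColor(d['pixels'],cv2.COLOR_RGB2HSV)
for nm,z in(('bone',21),):
  for n in ims:
    d=ims[n];hsv=cv2.cvtColor(d['pixels'],cv2.COLOR_RGB2HSV)
    r,cc=np.int32(nets.pinpoint(n,'bone')[0]['location'])
    m=np.zeros((480,640),np.uint8);w=45;sub=hsv[r-w:r+w,cc-w:cc+w];m[r-w:r+w,cc-w:cc+w]=((sub[...,0]<30)&(sub[...,2]>110)).astype(np.uint8)
    k,lab=cv2.connectedComponents(m);m=(lab==lab[r,cc]) 
    ys,xs=np.nonzero(m); W=np.array([atz(d,p,z)[:2] for p in zip(ys,xs)])
    rr=cv2.minAreaRect(np.float32(W)); print('bone',n,len(xs),W.mean(0),rr, (ys.min(),ys.max(),xs.min(),xs.max()))
    u,s,v=np.linalg.svd(W-W.mean(0),full_matrices=False);print(np.degrees(np.arctan2(v[0,1],v[0,0])), np.ptp((W-W.mean(0))@v.T,axis=0))
outs=[]
for n,(r0,r1,c0,c1) in (('top',(190,360,140,360)),('scene',(160,300,120,380))):
    d=ims[n];im=cv2.resize(cv2.cvtColor(d['pixels'],cv2.COLOR_RGB2BGR),None,fx=4,fy=4,interpolation=cv2.INTER_NEAREST)
    for p,col in((rect(-70,46,-48,48,7),(0,0,255)),(rect(-84,91,-60,60,43),(0,255,255)),(rect(68,91,-46,46,57),(255,0,255))): draw(im,d,p,c,col)
    draw(im,d,rect(-62,62,-54,54,4),l,(255,0,0));draw(im,d,rect(-11,11,-32,32,30),l,(255,255,0));draw(im,d,rect(62,93,-36,36,4),l,(255,0,0))
    o=im[r0*4:r1*4,c0*4:c1*4]; k=min(800/o.shape[1],600/o.shape[0]);cv2.imwrite(f'pics/ov_{n}.png',cv2.resize(o,None,fx=k,fy=k,interpolation=cv2.INTER_AREA))
E
```

```text
[('case', 's', [-110.1, -66.9]), ('tray', 's', [-1.2, 4.4]), ('ledge', 's', [4.6, 0.7]), ('lip', 's', [0.5, 1.7]), ('lid_home', 's', [3.9, 2.7]), ('hasp_hinge', 's', [-3.7, 0.4]), ('case', 't', [-0.2, -1.9]), ('tray', 't', [0.8, -1.0]), ('ledge', 't', [1.4, -1.7]), ('lip', 't', [-1.6, -2.0]), ('lid_home', 't', [1.8, 1.3]), ('hasp_hinge', 't', [1.2, 2.1])]
[('case', 's', [-109.9, -66.9]), ('tray', 's', [-1.0, 4.4]), ('ledge', 's', [4.8, 0.7]), ('lip', 's', [0.8, 1.7]), ('lid_home', 's', [4.1, 2.7]), ('hasp_hinge', 's', [-3.5, 0.4]), ('case', 't', [-0.2, -2.0]), ('tray', 't', [0.8, -1.0]), ('ledge', 't', [1.4, -1.8]), ('lip', 't', [-1.7, -2.1]), ('lid_home', 't', [1.8, 1.2]), ('hasp_hinge', 't', [1.2, 2.0])]
case [562.99557612 -86.66800323  13.           1.36804523] [563.23400647 -86.52253742  12.08430503   1.36765746]
[('lid', 's', [3.8, 0.9]), ('lid_hook', 's', [0.1, 1.8]), ('lid_end', 's', [-0.3, -0.7]), ('lid', 't', [-2.1, 0.0]), ('lid_hook', 't', [0.5, -1.4]), ('lid_end', 't', [1.3, -0.5])]
[('lid', 's', [3.0, 0.7]), ('lid_hook', 's', [-0.6, 1.8]), ('lid_end', 's', [-1.1, -1.0]), ('lid', 't', [-1.8, 0.3]), ('lid_hook', 't', [0.7, -1.0]), ('lid_end', 't', [1.8, -0.2])]
lid [ 4.16906291e+02  1.51235837e+02  1.30000000e+01 -3.41299762e-01] [ 4.16093177e+02  1.49854637e+02  1.67457035e+01 -3.42497448e-01]
bone scene 404 [ 436.15137156 -344.13754975] ((437.45562744140625, -344.7201843261719), (19.50973892211914, 89.42857360839844), 69.20819091796875) (np.int64(342), np.int64(370), np.int64(357), np.int64(400))
160.7784652630751 [89.6164725  19.99816709]
bone top 306885 [ 570.69991635 -130.74995608] ((584.00341796875, -141.26812744140625), (1375.2972412109375, 996.3648681640625), 89.5875244140625) (np.int64(0), np.int64(479), np.int64(0), np.int64(639))
-90.374485623252 [1375.29689799  997.22186156]
```

View pics/ov_top.png

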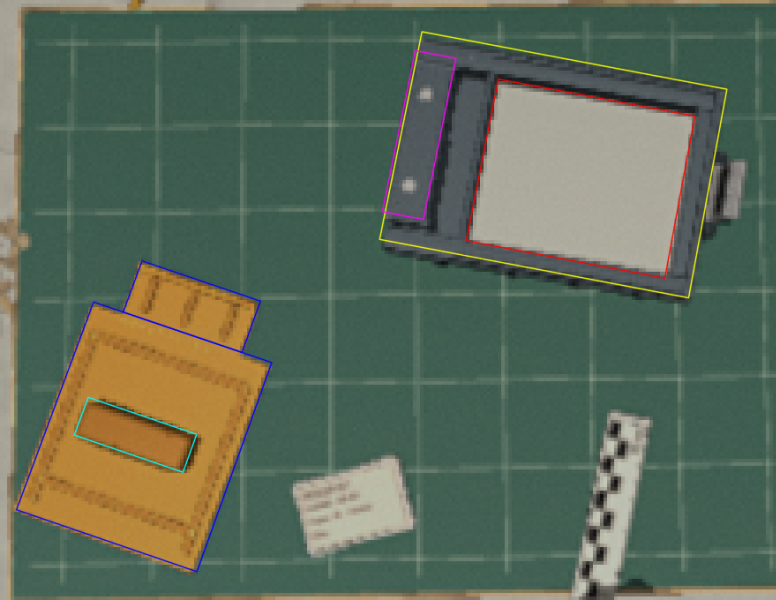

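```bash
cat >> fit.py <<'E'
def go(p,ang,pref=None):
    """print the delta for TCP target p with tool y along world angle ang (deg, mod 180)"""
    s=read_state(); M=R.from_quat(s['ee_rot']).as_matrix(); d=M.T@(np.array(p,float)-s['position'])
    cur=np.degrees(np.arctan2(M[1,1],M[0,1])); dy=(ang-cur+90)%180-90   # world ccw
    print('clock %.1f'%s['clock'],'delta',np.round(d,1),'yaw %.3f (alt %.3f)'%(-np.radians(dy),-np.radians(dy)+np.pi*np.sign(dy)),'j6 %.2f'%s['joints'][5],'tilt',np.round(M[:,2],4))
E
python3 - <<'E'
from fit import *
d=img('top');hsv=cv2.cvtColor(d['pixels'],cv2.COLOR_RGB2HSV);lab=cv2.cvtColor(d['pixels'],cv2.COLOR_RGB2LAB)
m=np.zeros((480,640),np.uint8);m[272:325,408:448]=((hsv[272:325,408:448,0]<30)&(hsv[272:325,408:448,2]>110))
k,lb,st,ct=cv2.connectedComponentsWithStats(m);i=1+st[1:,4].argmax();ys,xs=np.nonzero(lb==i)
W=np.array([atz(d,p,20)[:2] for p in zip(ys,xs)]);u,s,v=np.linalg.svd(W-W.mean(0),full_matrices=False)
print(len(xs),W.mean(0),cv2.minAreaRect(np.float32(W)),np.degrees(np.arctan2(v[0,1],v[0,0])))
go([434,-344.5,100],70)
for y in range(-420,-270,20): pass
a=np.radians(-20)
for t in (-30,-15,0,15,30):
    q=(W-W.mean(0))@v.T; b=q[abs(q[:,0]-t)<4]; print(t,np.ptp(b[:,1]),b[:,1].mean())
E
```

```text
312 [ 440.22458511 -344.61801403] ((440.77752685546875, -344.751220703125), (16.48961639404297, 86.21017456054688), 69.24861907958984) 159.90686565127393
clock 3.6 delta [-253.9  132.5  156.3] yaw 0.773 (alt -2.369) j6 -0.26 tilt [ 0.e+00 -1.e-04 -1.e+00]
-30 13.958544303810953 -0.24423247117324992
-15 14.010656776488627 -0.07933760637796503
0 14.596883037098689 0.8072544834007518
15 13.360662339682895 0.18311021249445178
30 15.160411100038324 -0.46159415459950615
```

apply_moves:
  rows:
    - {"hand": 0, "delta_pos": [-258, 131, 150], "yaw": 0.773}
    - {"hand": 0, "delta_pos": [-258, 131, 150], "yaw": 0.773}
    - {"hand": 0, "delta_pos": [-258, 131, 150], "yaw": 0.773}
    - {"hand": 0, "delta_pos": [-258, 131, 150], "yaw": 0.773}
    - {"hand": 0, "delta_pos": [-258, 131, 150], "yaw": 0.773}
    - {"hand": 0, "delta_pos": [-258, 131, 150], "yaw": 0.773}
    - {"hand": 0, "delta_pos": [-258, 131, 150], "yaw": 0.773}
    - {"hand": 0, "delta_pos": [-258, 131, 150], "yaw": 0.773}
    - {"hand": 0, "delta_pos": [-258, 131, 150], "yaw": 0.773}
    - {"hand": 0, "delta_pos": [-258, 131, 150], "yaw": 0.773}

```text
clock: 4.48
position: [439.1, -342.4, 105.2]
ee_rot: [0.172, 0.985, 0.0, -0.001]
contact_force: [0.3, -0.9, 0.0]
gripper_width: 42.8
grasp_force: 0.0
```

```bash
python3 - <<'E'
from fit import *
go([438.5,-344.5,39],70); print(read_state()['position'],read_state()['gripper_width'])
E
```

```text
clock 4.5 delta [-0.3 -2.2 66.2] yaw 0.004 (alt -3.138) j6 -1.54 tilt [-2.4e-03  9.0e-04 -1.0e+00]
[ 439.09864055 -342.39073422  105.17047101] 42.76250309164165
```

apply_moves:
  rows:
    - {"hand": 0, "delta_pos": [0, -2, 40], "yaw": 0}
    - {"hand": 0, "delta_pos": [0, -2, 66], "yaw": 0}
    - {"hand": 0, "delta_pos": [0, -2, 66], "yaw": 0}
    - {"hand": -1, "delta_pos": [0, -2, 66], "yaw": 0}
    - {"hand": -1, "delta_pos": [0, -2, 66], "yaw": 0}
    - {"hand": -1, "delta_pos": [0, -2, 66], "yaw": 0}
    - {"hand": -1, "delta_pos": [0, -2, 66], "yaw": 0}
    - {"hand": -1, "delta_pos": [0, -2, 66], "yaw": 0}
    - {"hand": -1, "delta_pos": [0, -2, 66], "yaw": 0}

```text
clock: 5.23
position: [438.1, -346.8, 42.0]
ee_rot: [0.174, 0.985, -0.001, 0.001]
contact_force: [-2.9, -1.8, 6.8]
gripper_width: 14.9
grasp_force: 59.2
```

```bash
python3 - <<'E'
from fit import *
c=np.load('c.npy'); p=T((-12,0,60),c); print(p); go(p,np.degrees(c[3])+90)
E
```

```text
[560.57919816 -98.42219897  73.        ]
clock 5.2 delta [-30.3 275.3 -31.2] yaw 1.425 (alt -1.717) j6 -1.54 tilt [ 0.0018 -0.0015 -1.    ]
```

apply_moves:
  rows:
    - {"hand": -1, "delta_pos": [0, 0, -40], "yaw": 0}
    - {"hand": -1, "delta_pos": [0, 0, -80], "yaw": -0.12}
    - {"hand": -1, "delta_pos": [-30, 275, -80], "yaw": -1.717}
    - {"hand": -1, "delta_pos": [-30, 275, -80], "yaw": -1.717}
    - {"hand": -1, "delta_pos": [-30, 275, -80], "yaw": -1.717}
    - {"hand": -1, "delta_pos": [-30, 275, -80], "yaw": -1.717}
    - {"hand": -1, "delta_pos": [-30, 275, -80], "yaw": -1.717}
    - {"hand": -1, "delta_pos": [-30, 275, -80], "yaw": -1.717}
    - {"hand": -1, "delta_pos": [-30, 275, -80], "yaw": -1.717}
    - {"hand": -1, "delta_pos": [-30, 275, -80], "yaw": -1.717}
    - {"hand": -1, "delta_pos": [-30, 275, -80], "yaw": -1.717}
    - {"hand": -1, "delta_pos": [-30, 275, -80], "yaw": -1.717}

```text
clock: 6.23
position: [560.0, -96.8, 120.3]
ee_rot: [-0.492, 0.871, 0.0, 0.0]
contact_force: [-0.3, 0.2, -0.3]
gripper_width: 14.3
grasp_force: 58.1
```

```bash
python3 - <<'E'
from fit import *
c=np.load('c.npy'); p=T((-12,0,38),c); print(p); go(p,np.degrees(c[3])+90);print(read_state()['joints'],read_state()['gripper_width'])
E
```

```text
[560.57919816 -98.42219897  51.        ]
clock 6.2 delta [ 1.1 -1.4 69.3] yaw -0.340 (alt 2.802) j6 -0.66 tilt [-0.e+00  4.e-04 -1.e+00]
[ 1.13615750e-01  4.23565304e-01 -3.10214799e-01 -5.58516045e-04
 -8.36992960e-01 -6.55668587e-01] 14.320098148365227
```

apply_moves:
  rows:
    - {"hand": -1, "delta_pos": [1, -1, 20], "yaw": -0.12}
    - {"hand": -1, "delta_pos": [1, -1, 30], "yaw": -0.24}
    - {"hand": -1, "delta_pos": [1, -1, 40], "yaw": -0.34}
    - {"hand": -1, "delta_pos": [1, -1, 60], "yaw": -0.34}
    - {"hand": -1, "delta_pos": [1, -1, 69], "yaw": -0.34}
    - {"hand": -1, "delta_pos": [1, -1, 69], "yaw": -0.34}
    - {"hand": -0.3, "delta_pos": [1, -1, 69], "yaw": -0.34}
    - {"hand": -0.3, "delta_pos": [1, -1, 69], "yaw": -0.34}
    - {"hand": -0.3, "delta_pos": [1, -1, 69], "yaw": -0.34}
    - {"hand": -0.3, "delta_pos": [1, -1, 69], "yaw": -0.34}

```text
clock: 7.07
position: [560.5, -99.3, 52.0]
ee_rot: [-0.629, 0.777, -0.0, 0.001]
contact_force: [-0.8, 0.2, 0.1]
gripper_width: 30.2
grasp_force: 0.0
```

```bash
python3 - <<'E'
from fit import *
l=np.load('l.npy');  go(T((0,0,80),l),np.degrees(l[3])+90);s=read_state();print(s['joints'],s['gripper_width'],s['position'])
E
```

```text
clock 7.1 delta [-215.1  192.7  -41.1] yaw -1.440 (alt 1.702) j6 -0.32 tilt [ 1.2e-03  1.0e-04 -1.0e+00]
[ 1.09215379e-01  5.17431917e-01 -3.69068525e-01 -1.94234085e-05
 -6.83081884e-01 -3.19343017e-01] 30.208584164243778 [560.54993521 -99.28918926  52.01073106]
```

apply_moves:
  rows:
    - {"hand": -0.3, "delta_pos": [0, 0, -40], "yaw": 0}
    - {"hand": -0.3, "delta_pos": [0, 0, -80], "yaw": 0.12}
    - {"hand": 1, "delta_pos": [-215, 193, -80], "yaw": 1.702}
    - {"hand": 1, "delta_pos": [-215, 193, -80], "yaw": 1.702}
    - {"hand": 1, "delta_pos": [-215, 193, -80], "yaw": 1.702}
    - {"hand": 1, "delta_pos": [-215, 193, -80], "yaw": 1.702}
    - {"hand": 1, "delta_pos": [-215, 193, -80], "yaw": 1.702}
    - {"hand": 1, "delta_pos": [-215, 193, -80], "yaw": 1.702}
    - {"hand": 1, "delta_pos": [-215, 193, -80], "yaw": 1.702}
    - {"hand": 1, "delta_pos": [-215, 193, -80], "yaw": 1.702}
    - {"hand": 1, "delta_pos": [-215, 193, -80], "yaw": 1.702}
    - {"hand": 1, "delta_pos": [-215, 193, -80], "yaw": 1.702}

```text
clock: 8.07
position: [415.5, 153.0, 132.0]
ee_rot: [-0.06, 0.998, 0.001, 0.001]
contact_force: [-0.1, -0.3, -0.2]
gripper_width: 85.4
grasp_force: 0.0
```

```bash
python3 - <<'E'
from fit import *
img('top','pics/t2.png');c=np.load('c.npy')
b=nets.pinpoint('top','bone');s=img('scene','pics/s2.png');print([(x['location'],x['score']) for x in b[:2]],proj(imaging.get_image('top'),T((-12,0,7),c)))
l=np.load('l.npy'); print(l);go(T((0,0,40),l),np.degrees(l[3])+90);s=read_state();print(s['joints'],s['gripper_width'],s['position'])
E
```

```text
[([238.2, 302.7], 0.7)] (np.float64(240.34576912042314), np.float64(304.5355832955187))
[ 4.16906291e+02  1.51235837e+02  1.30000000e+01 -3.41299762e-01]
clock 8.3 delta [-0.5 -0.1 78.6] yaw 0.467 (alt -2.675) j6 -2.16 tilt [ 4.e-04  4.e-04 -1.e+00]
[ 7.17352823e-01  2.21545634e-01 -5.94914320e-01 -5.64641935e-05
 -7.53708770e-01 -2.16257355e+00] 85.78138853676728 [416.36938155 151.18934821 131.61044909]
```

View pics/t2.png

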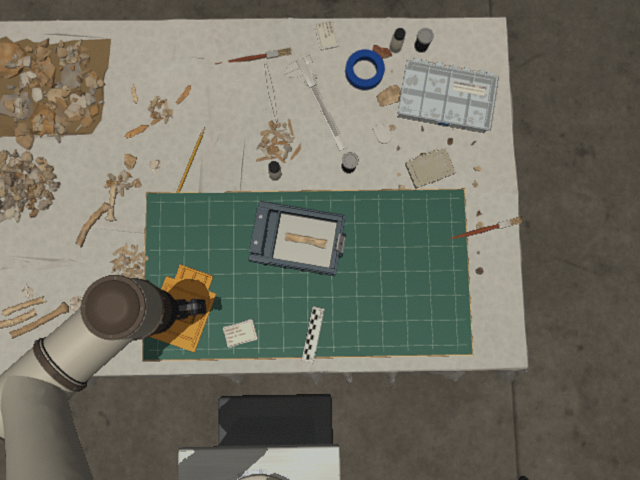

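The bone lies in the tray at (302,239), along its length. Next I'll grip the lid's grip block across its y, so the lid can pivot between the pads.

apply_moves:
  rows:
    - {"hand": 1, "delta_pos": [0, 0, 0], "yaw": 0.12}
    - {"hand": 1, "delta_pos": [0, 0, 0], "yaw": 0.24}
    - {"hand": 1, "delta_pos": [0, 0, 20], "yaw": 0.36}
    - {"hand": 1, "delta_pos": [0, 0, 40], "yaw": 0.467}
    - {"hand": 1, "delta_pos": [0, 0, 65], "yaw": 0.467}
    - {"hand": 1, "delta_pos": [0, 0, 84], "yaw": 0.467}
    - {"hand": 1, "delta_pos": [0, 0, 84], "yaw": 0.467}
    - {"hand": -1, "delta_pos": [0, 0, 84], "yaw": 0.467}
    - {"hand": -1, "delta_pos": [0, 0, 84], "yaw": 0.467}
    - {"hand": -1, "delta_pos": [0, 0, 84], "yaw": 0.467}
    - {"hand": -1, "delta_pos": [0, 0, 84], "yaw": 0.467}

```text
clock: 9.18
position: [417.5, 152.0, 49.0]
ee_rot: [0.171, 0.985, 0.001, 0.001]
contact_force: [1.1, 0.2, 4.6]
gripper_width: 62.3
grasp_force: 66.2
```

apply_moves:
  rows:
    - {"hand": -1, "delta_pos": [0, 0, -30], "yaw": 0}
    - {"hand": -1, "delta_pos": [0, 0, -60], "yaw": 0}
    - {"hand": -1, "delta_pos": [0, 0, -90], "yaw": 0}
    - {"hand": -1, "delta_pos": [0, 0, -90], "yaw": 0}

```text
clock: 9.52
position: [419.3, 153.3, 143.3]
ee_rot: [0.17, 0.985, 0.005, 0.005]
contact_force: [1.6, 0.4, -1.5]
gripper_width: 62.2
grasp_force: 67.0
```

```bash
cat >> fit.py <<'E'
def lidpose(x0,tilts=True):
    """6-dof-ish lid fit: x,y,z,yaw,tilt(about lid y, + = hook down) from both cams"""
    ims={n:img(n) for n in('scene','top')};obs=[]
    for n in ims:
        for q,p in LID.items():
            l=nets.pinpoint(n,q)
            if l and l[0]['score']>.4: obs.append((n,p,l[0]['location'],q))
    W=lambda v,p:R.from_euler('ZY',[v[3],v[4]]).apply(p)+v[:3]
    f=lambda v:np.concatenate([np.array(proj(ims[n],W(v,p)))-l for n,p,l,q in obs]+[[ (v[3]-x0[3])*50]])
    r=least_squares(f,x0,loss='soft_l1',f_scale=2,x_scale=[10,10,10,.1,.1])
    e=f(r.x)[:-1].reshape(-1,2); print('lid',np.round(r.x,2),'tilt deg %.1f'%np.degrees(r.x[4]),[(o[3],o[0][0],np.round(k,1).tolist()) for o,k in zip(obs,e)])
    return r.x,ims
E
python3 - <<'E'
from fit import *
s=read_state();print(s['position'],s['gripper_width'],s['contact_force'])
x,ims=lidpose([417,152,103,-.34,0.0])
o=cv2.cvtColor(ims['scene']['pixels'],cv2.COLOR_RGB2BGR)[130:290,90:310];cv2.imwrite('pics/l3.png',cv2.resize(o,None,fx=3,fy=3))
E
```

```text
[419.28502421 153.25560198 143.29013499] 62.201730988810446 [ 1.60752857  0.4313749  -1.54640318]
lid [ 4.1451e+02  1.5047e+02  1.0085e+02 -3.4000e-01 -9.0000e-02] tilt deg -5.3 [('lid_hook', 's', [-0.1, 2.4]), ('lid', 't', [-3.3, 2.4]), ('lid_hook', 't', [2.8, -2.8]), ('lid_end', 't', [1.4, -0.9])]
```

View pics/l3.png

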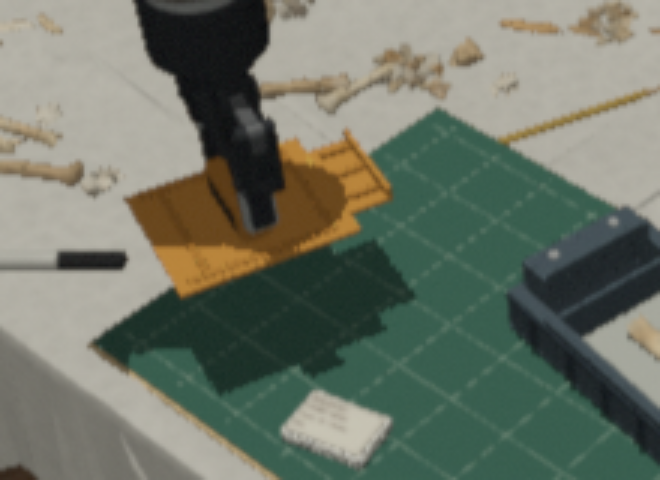

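The lid hangs nearly flat in the grip, with its tongue at about (350,175) in the crop. The tool can't tilt, so I'll press the underside near the plain end on the free right edge of the table to swing the tongue down about 40°. First I'll measure that edge.

```bash
python3 - <<'E'
from fit import *
d=img('top');g=cv2.cvtColor(d['pixels'],cv2.COLOR_RGB2GRAY).astype(int)
for r in (200,250,290,300,310,320,340):
    row=g[r,495:545]; k=495+np.argmin(np.diff(cv2.blur(row.astype(np.float32).reshape(1,-1),(3,1)).ravel())); print(r,k,atz(d,(r,k+.5),0).round(1),d['pixels'][r,k-6],d['pixels'][r,k+6])
go([430,-540,180],0)
E
```

```text
200 518 [ 642.7 -549.4    0. ] [169 166 153] [80 74 67]
250 520 [ 536.8 -547.     0. ] [172 168 154] [81 74 64]
290 522 [ 453.8 -545.9    0. ] [175 170 157] [76 71 63]
300 522 [ 433.3 -544.6    0. ] [171 165 152] [75 69 61]
310 523 [ 412.8 -545.3    0. ] [172 167 154] [84 78 68]
320 524 [ 392.4 -546.1    0. ] [168 163 151] [88 82 73]
340 525 [ 352.  -545.5    0. ] [172 168 154] [88 82 72]
clock 10.0 delta [-246.5 -645.6  -42.6] yaw 1.226 (alt -1.915) j6 -2.63 tilt [-0.0018 -0.0014 -1.    ]
```

apply_moves:
  rows:
    - {"hand": -1, "delta_pos": [0, 0, -38], "yaw": 0}
    - {"hand": -1, "delta_pos": [-263, -693, -43], "yaw": 1.226}
    - {"hand": -1, "delta_pos": [-263, -693, -43], "yaw": 1.226}
    - {"hand": -1, "delta_pos": [-263, -693, -43], "yaw": 1.226}
    - {"hand": -1, "delta_pos": [-263, -693, -43], "yaw": 1.226}
    - {"hand": -1, "delta_pos": [-263, -693, -43], "yaw": 1.226}
    - {"hand": -1, "delta_pos": [-263, -693, -43], "yaw": 1.226}
    - {"hand": -1, "delta_pos": [-263, -693, -43], "yaw": 1.226}
    - {"hand": -1, "delta_pos": [-263, -693, -43], "yaw": 1.226}
    - {"hand": -1, "delta_pos": [-263, -693, -43], "yaw": 1.226}
    - {"hand": -1, "delta_pos": [-263, -693, -43], "yaw": 1.226}
    - {"hand": -1, "delta_pos": [-263, -693, -43], "yaw": 1.226}

```text
clock: 10.97
position: [424.1, -309.1, 177.7]
ee_rot: [0.708, 0.706, -0.0, -0.001]
contact_force: [1.9, -0.4, -1.6]
gripper_width: 62.3
grasp_force: 67.1
```

```bash
python3 - <<'E'
from fit import *
s=read_state();print(s['position'],s['gripper_width']);go([430,-590,80],0)
E
```

```text
[ 424.08036175 -309.12127649  177.69711625] 62.333966978934235
clock 11.0 delta [-280.9    7.    97.5] yaw -0.003 (alt 3.138) j6 -2.82 tilt [-1.3e-03  6.0e-04 -1.0e+00]
```

apply_moves:
  rows:
    - {"hand": -1, "delta_pos": [-281, 7, 0], "yaw": 0}
    - {"hand": -1, "delta_pos": [-281, 7, 0], "yaw": 0}
    - {"hand": -1, "delta_pos": [-281, 7, 0], "yaw": 0}
    - {"hand": -1, "delta_pos": [-281, 7, 0], "yaw": 0}
    - {"hand": -1, "delta_pos": [-281, 7, 0], "yaw": 0}
    - {"hand": -1, "delta_pos": [-281, 7, 0], "yaw": 0}
    - {"hand": -1, "delta_pos": [-281, 7, 0], "yaw": 0}
    - {"hand": -1, "delta_pos": [-281, 7, 40], "yaw": 0}
    - {"hand": -1, "delta_pos": [-281, 7, 80], "yaw": 0}
    - {"hand": -1, "delta_pos": [-281, 7, 118], "yaw": 0}
    - {"hand": -1, "delta_pos": [-281, 7, 118], "yaw": 0}

```text
clock: 11.88
position: [426.9, -583.2, 48.4]
ee_rot: [0.708, 0.706, 0.001, -0.011]
contact_force: [-0.7, 0.8, -5.5]
gripper_width: 62.8
grasp_force: 67.0
```

```bash
python3 - <<'E'
from fit import *
s=read_state();print(s['position'],s['gripper_width'],s['contact_force'],s['joints'])
E
```

```text
[ 426.93559508 -583.17753276   48.44767982] 62.76404188740388 [-0.71505061  0.82970016 -5.45581348] [-0.71717238  0.73318903  0.07277763 -0.00403529 -0.93131994 -2.42463383]
```

apply_moves:
  rows:
    - {"hand": -1, "delta_pos": [0, 0, 0], "yaw": 0}
    - {"hand": -1, "delta_pos": [0, 0, 0], "yaw": 0}

```text
clock: 12.05
position: [432.9, -589.3, 62.3]
ee_rot: [0.707, 0.708, -0.001, 0.001]
contact_force: [0.0, -0.5, -0.8]
gripper_width: 62.1
grasp_force: 67.1
```

apply_moves:
  rows:
    - {"hand": -1, "delta_pos": [0, 0, 10], "yaw": 0}
    - {"hand": -1, "delta_pos": [0, 0, 16], "yaw": 0}
    - {"hand": -1, "delta_pos": [0, 0, 20], "yaw": 0}
    - {"hand": -1, "delta_pos": [0, 0, 24], "yaw": 0}
    - {"hand": -1, "delta_pos": [0, 0, 28], "yaw": 0}
    - {"hand": -1, "delta_pos": [0, 0, 32], "yaw": 0}
    - {"hand": -1, "delta_pos": [0, 0, 32], "yaw": 0}

```text
clock: 12.63
position: [432.2, -590.3, 31.8]
ee_rot: [0.706, 0.708, -0.001, 0.002]
contact_force: [-2.9, -0.8, 9.2]
gripper_width: 62.6
grasp_force: 68.3
```

```bash
python3 - <<'E'
from fit import *
s=read_state();print(s['position'],s['contact_force'],s['wrist_torque'])
x,ims=lidpose([430,-590,-5,-1.57,.2])
o=cv2.cvtColor(ims['scene']['pixels'],cv2.COLOR_RGB2BGR)[280:480,340:600];cv2.imwrite('pics/l4.png',cv2.resize(o,None,fx=3,fy=3))
E
```

```text
[ 432.21531973 -590.28202202   31.83798666] [-2.91481309 -0.75036671  9.17635574] [0.17145974 0.76302831 0.16736324]
lid [ 4.2947e+02 -5.8494e+02  6.3500e+00 -1.5700e+00  3.0000e-02] tilt deg 2.0 [('lid', 's', [1.4, -0.0]), ('lid_end', 's', [-0.8, -2.2]), ('lid', 't', [-2.1, 1.8])]
```

View pics/l4.png

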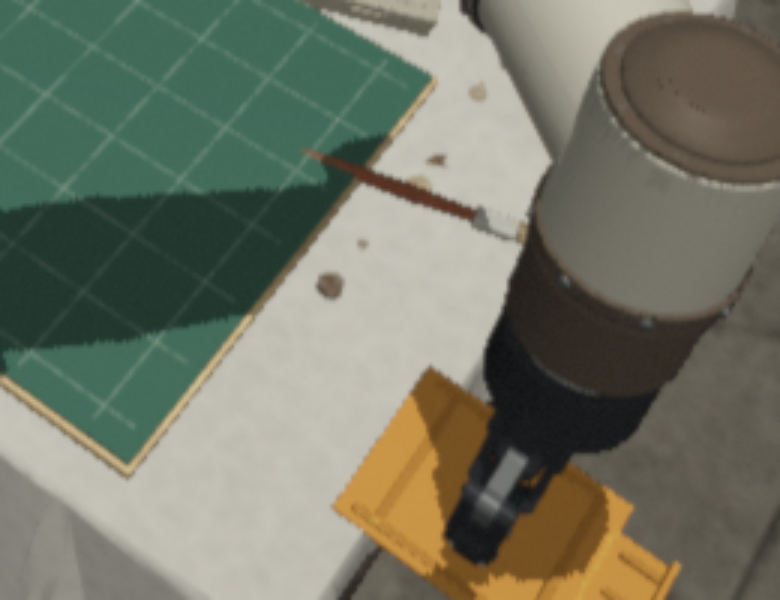

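The plain end rests on the table edge at crop (385,440), the tongue hangs clear, and the lid is starting to pivot. I'll keep pressing down.

apply_moves:
  rows:
    - {"hand": -1, "delta_pos": [0, 0, 3], "yaw": 0}
    - {"hand": -1, "delta_pos": [0, 0, 6], "yaw": 0}
    - {"hand": -1, "delta_pos": [0, 0, 9], "yaw": 0}
    - {"hand": -1, "delta_pos": [0, 0, 12], "yaw": 0}
    - {"hand": -1, "delta_pos": [0, 0, 15], "yaw": 0}
    - {"hand": -1, "delta_pos": [0, 0, 18], "yaw": 0}
    - {"hand": -1, "delta_pos": [0, 0, 20], "yaw": 0}
    - {"hand": -1, "delta_pos": [0, 0, 20], "yaw": 0}

```text
clock: 13.7
position: [433.0, -595.3, 15.2]
ee_rot: [0.706, 0.708, -0.003, 0.007]
contact_force: [-6.0, -10.9, 12.6]
gripper_width: 62.2
grasp_force: 71.1
```

```bash
python3 - <<'E'
from fit import *
s=read_state();print(s['position'],s['contact_force'],s['wrist_torque'])
x,ims=lidpose([430,-590,-5,-1.57,.6])
E
```

```text
[ 432.98469009 -595.29826879   15.15189463] [ -5.99017052 -10.8827095   12.5750508 ] [-2.48791302  1.52299919  0.05910781]
lid [ 5.3684e+02 -5.6768e+02 -1.9199e+02 -1.5700e+00  2.1000e-01] tilt deg 12.1 [('lid', 's', [-0.0, -0.0]), ('lid_end', 's', [0.0, -0.0])]
```

apply_moves:
  rows:
    - {"hand": -1, "delta_pos": [1, 0, 3], "yaw": 0}
    - {"hand": -1, "delta_pos": [2, 0, 6], "yaw": 0}
    - {"hand": -1, "delta_pos": [3, 0, 8], "yaw": 0}
    - {"hand": -1, "delta_pos": [3, 0, 8], "yaw": 0}
    - {"hand": -1, "delta_pos": [0, 0, -20], "yaw": 0}
    - {"hand": -1, "delta_pos": [0, 0, -50], "yaw": 0}
    - {"hand": -1, "delta_pos": [0, 0, -80], "yaw": 0}
    - {"hand": -1, "delta_pos": [30, 0, -110], "yaw": 0}
    - {"hand": -1, "delta_pos": [70, 0, -120], "yaw": 0}
    - {"hand": -1, "delta_pos": [100, 0, -125], "yaw": 0}
    - {"hand": -1, "delta_pos": [100, 0, -125], "yaw": 0}

```text
clock: 15.02
position: [432.0, -483.6, 136.0]
ee_rot: [0.706, 0.708, 0.001, 0.001]
contact_force: [0.4, 0.5, -2.0]
gripper_width: 62.0
grasp_force: 72.1
```

```bash
python3 - <<'E'
from fit import *
s=read_state();print(s['position'],s['contact_force'],s['wrist_torque'],s['gripper_width'])
x,ims=lidpose([430,-490,100,-1.57,.6])
o=cv2.cvtColor(ims['scene']['pixels'],cv2.COLOR_RGB2BGR)[230:460,320:620];cv2.imwrite('pics/l5.png',cv2.resize(o,None,fx=2.6,fy=2.6))
E
```

```text
[ 431.98275865 -483.64490679  136.01650765] [ 0.44667644  0.52462015 -1.98702659] [ 0.00642221  0.06121034 -0.0672614 ] 61.969081939700196
lid [ 402.68 -447.79  131.87   -1.58    1.55] tilt deg 89.0 [('lid', 's', [-1.3, -16.5]), ('lid_end', 's', [1.1, 14.7]), ('lid', 't', [12.9, -5.9]), ('lid_hook', 't', [-20.3, 249.6])]
```

View pics/l5.png

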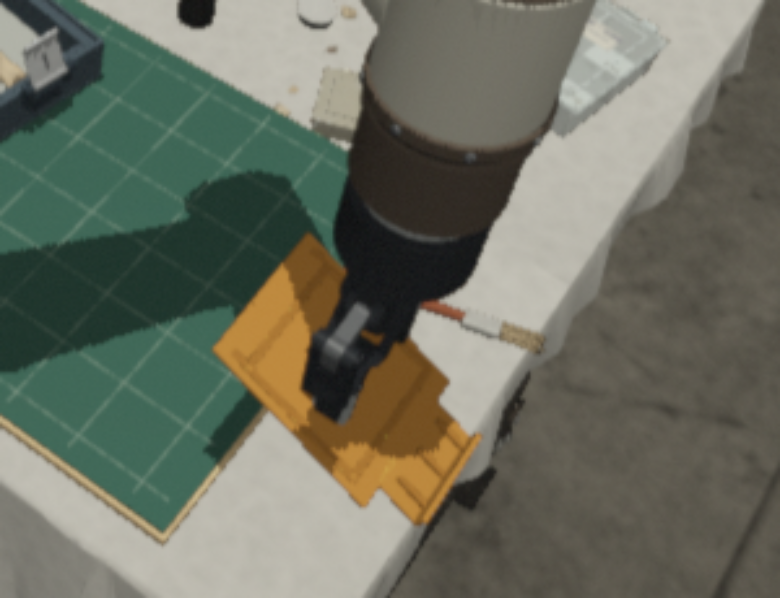

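The lid now hangs clearly tilted with the hook down; its plain end corners are at crop (312,235) and (214,350), and its hook corners at (480,437) and (425,522). I'll fit its pose in the hand from these corners.

```bash
cat > lp.py <<'E'
from fit import *
def fit5(obs,d,x0):
    W=lambda v,p:R.from_euler('ZYX',[v[3],v[4],v[5]]).apply(p)+v[:3]
    f=lambda v:np.concatenate([np.array(proj(d,W(v,p)))-l for p,l in obs]+[[v[5]*30,(v[3]-x0[3])*60]])
    r=least_squares(f,x0,loss='soft_l1',f_scale=1.5,x_scale=[10,10,10,.1,.1,.1]); print(np.round(r.x,2),'tilt %.1f'%np.degrees(r.x[4]),np.round(f(r.x),1)); return r.x
E
python3 - <<'E'
from lp import *
C={(-62,54,4):(312,235),(-62,-54,4):(214,350),(93,36,12):(480,436),(93,-36,12):(425,523),(62,-54,4):(365,506),(62,54,4):(448,381)}
d=img('scene');s=read_state();print(s['position'])
x=fit5([(p,(230+y/2.6,320+q/2.6)) for p,(q,y) in C.items()],d,[432,-484,105,-1.57,.6,0])
# TCP in lid frame
print('TCP in lid frame',R.from_euler('ZYX',x[3:]).inv().apply(s['position']-x[:3]))
E
```

```text
[ 431.46611319 -488.70952622  132.62505227]
[ 442.83 -464.71   87.69   -1.57    0.47   -0.  ] tilt 27.2 [-0.  -0.8 -0.2  0.6  0.1  0.1 -0.4 -0.3  0.3 -0.4  0.2  0.7 -0.   0.3]
TCP in lid frame [  0.73565705 -11.54050722  50.89461997]
```

```bash
cat > sil.py <<'E'
from fit import *
from scipy.optimize import minimize
box=lambda a,b,c,d,e,f:np.array([(x,y,z) for x in(a,b) for y in(c,d) for z in(e,f)],float)
PARTS=[box(-62,62,-54,54,0,4),box(60,93,-36,36,0,4),box(89,93,-36,36,0,12),box(-11,11,-32,32,0,30)]
def render(d,v,sc=4):
    m=np.zeros((480*sc//1,640*sc),np.uint8);Rm=R.from_euler('ZY',[v[3],v[4]])
    for P in PARTS:
        q=np.array([proj(d,p)[::-1] for p in Rm.apply(P)+v[:3]])*sc+sc/2-.5
        cv2.fillConvexPoly(m,np.int32(cv2.convexHull(np.float32(q)).reshape(-1,2)*16),1,cv2.LINE_8,4)
    return m
def orange(d):
    h=cv2.cvtColor(d['pixels'],cv2.COLOR_RGB2HSV);m=((h[...,0]>=8)&(h[...,0]<=24)&(h[...,1]>150)&(h[...,2]>50)).astype(np.uint8)
    k,l,s,c=cv2.connectedComponentsWithStats(m); 
    return np.isin(l,[i for i in range(1,k) if s[i,4]>60]).astype(np.uint8)
def silfit(yaw,tilt,cams=('scene','top'),save=None,o=(0,-42)):
    """lid pose from silhouettes; returns x,y,z,yaw,tilt"""
    s=read_state();D=[img(n) for n in cams];s=read_state();M=[np.kron(orange(d),np.ones((4,4),np.uint8)) for d in D];p=s['position']
    x0=np.array([p[0],p[1],p[2]+o[1],yaw,tilt])
    S=np.array([6,6,6,.06,.15]);f=lambda u:sum(np.count_nonzero(render(d,x0+u*S)!=m) for d,m in zip(D,M))+ 300*u[3]**2
    b=None
    for t0 in (-1,0,1):
        r=minimize(f,[0,0,0,0,t0],method='Nelder-Mead',options=dict(xatol=.02,fatol=20,maxfev=350,initial_simplex=np.vstack([np.zeros(5),np.eye(5)])+[0,0,0,0,t0]))
        if b is None or r.fun<b.fun: b=r
    v=x0+b.x*S; hk=R.from_euler('ZY',v[3:]).apply((91,0,12))+v[:3]
    print('lid',np.round(v,3),'tilt %.1f'%np.degrees(v[4]),'cost/16 %.0f'%(b.fun/16),[int(m.sum()/16) for m in M],'TCP in lid',np.round(R.from_euler('ZY',v[3:]).inv().apply(p-v[:3]),1))
    c=np.load('c.npy');ic=lambda q:np.round(R.from_euler('z',-c[3]).apply(q-c[:3]),1)
    print('hook case',ic(hk),'end case',ic(R.from_euler('ZY',v[3:]).apply((-62,0,0))+v[:3]),'yaw-case %.3f'%(v[3]-c[3]),'tcp case',ic(p))
    return v
E
python3 - <<'E'
from sil import *
silfit(-1.57,.55)
E
```

```text
lid [ 430.504 -473.585  102.819   -1.445    0.647] tilt 37.0 cost/16 3799 [4420, 1128] TCP in lid [-6.2 -0.8 32.9]
hook case [-481.3   26.1   44.6] end case [-358.8   67.8  127.2] yaw-case -2.813 tcp case [-420.1   47.8  119.8]
```

```bash
python3 - <<'E'
from fit import *
from sil import orange
d=img('scene');h=cv2.cvtColor(d['pixels'],cv2.COLOR_RGB2HSV);m=orange(d)
for x,y in((420,430),(330,260),(250,320),(280,350),(430,450),(430,170),(360,165),(170,510),(360,500)):
    r,c=int(230+y/2.6),int(320+x/2.6);print((x,y),h[r,c],m[r,c])
k,l,s,c=cv2.connectedComponentsWithStats(m);print(s[1:])
t=img('top');m=orange(t);k,l,s,c=cv2.connectedComponentsWithStats(m);print(s[1:])
E
```

```text
(420, 430) [ 17 179 118] 1
(330, 260) [ 17 187 109] 1
(250, 320) [ 17 169 187] 1
(280, 350) [ 17 176 175] 1
(430, 450) [ 16 182 118] 1
(430, 170) [18 64 52] 0
(360, 165) [15 58 35] 0
(170, 510) [ 78  97 105] 0
(360, 500) [ 17 171 189] 1
[[ 404  323  103  113 4420]]
[[231  55  35   6  78]
 [177 135  25  58 121]
 [492 273  32  55 930]]
```

```bash
python3 - <<'E'
s=open('sil.py').read()
s=s.replace("    return np.isin(l,[i for i in range(1,k) if s[i,4]>60]).astype(np.uint8)","""    return (l==1+s[1:,4].argmax()).astype(np.uint8)
def care(d,n,m):
    b=cv2.cvtColor(cv2.imread('pics/%s1.png'%n[0]),cv2.COLOR_BGR2RGB);h=cv2.cvtColor(d['pixels'],cv2.COLOR_RGB2HSV)
    ch=(np.abs(b.astype(int)-d['pixels']).max(2)>25)|(cv2.cvtColor(b,cv2.COLOR_RGB2HSV)[...,1]>150)
    a=(ch&(m==0)&(h[...,1]<90)).astype(np.uint8);a=cv2.morphologyEx(a,cv2.MORPH_OPEN,np.ones((3,3)));return 1-np.kron(cv2.dilate(a,np.ones((3,3))),np.ones((4,4),np.uint8))""")
s=s.replace("for d in D];p=s","for d in D];K=[care(d,n,m[::4,::4]) for d,n,m in zip(D,cams,M)];M=[m|0 for m in M];p=s")
s=s.replace("np.count_nonzero(render(d,x0+u*S)!=m) for d,m in zip(D,M))","np.count_nonzero((render(d,x0+u*S)!=m)&((k|m)>0)) for d,m,k in zip(D,M,K))")
open('sil.py','w').write(s)
from sil import *
silfit(-1.57,.55); silfit(-1.57,.55,('scene',))
E
```

```text
lid [ 430.151 -472.743  105.475   -1.559    0.515] tilt 29.5 cost/16 589 [4418, 938] TCP in lid [-0.2  1.4 31.8]
hook case [-488.1   34.2   58.1] end case [-352.2   63.9  123. ] yaw-case -2.927 tcp case [-419.7   47.8  120.3]
lid [ 434.877 -470.917   97.637   -1.562    0.48 ] tilt 27.5 cost/16 255 [4413] TCP in lid [-1.2 -3.3 39.6]
hook case [-486.5   30.    53.3] end case [-348.4   59.7  113.2] yaw-case -2.930 tcp case [-419.7   47.7  120.3]
```

apply_moves:
  rows:
    - {"hand": -1, "delta_pos": [-35, 0, 0], "yaw": 0}
    - {"hand": -1, "delta_pos": [-70, 0, 20], "yaw": 0}
    - {"hand": -1, "delta_pos": [-101, 0, 45], "yaw": 0}
    - {"hand": -1, "delta_pos": [-101, 0, 70], "yaw": 0}
    - {"hand": -1, "delta_pos": [-101, 0, 90], "yaw": 0}
    - {"hand": -1, "delta_pos": [-101, 0, 100], "yaw": 0}
    - {"hand": -1, "delta_pos": [-101, 0, 108], "yaw": 0}
    - {"hand": -1, "delta_pos": [-101, 0, 116], "yaw": 0}
    - {"hand": -1, "delta_pos": [-100, 0, 122], "yaw": 0}
    - {"hand": -1, "delta_pos": [-99, 0, 128], "yaw": 0}
    - {"hand": -1, "delta_pos": [-98, 0, 134], "yaw": 0}
    - {"hand": -1, "delta_pos": [-98, 0, 136], "yaw": 0}

```text
clock: 16.82
position: [433.2, -590.1, 3.4]
ee_rot: [0.706, 0.708, -0.002, 0.005]
contact_force: [-3.9, -3.8, 11.9]
gripper_width: 62.4
grasp_force: 75.2
```

```bash
python3 - <<'E'
from sil import *
s=read_state();print(s['position'],s['contact_force'],s['wrist_torque'])
E
```

```text
[ 433.17893352 -590.07234377    3.37083684] [-3.90923874 -3.81355162 11.93788897] [-0.28446821  1.03914417  0.04920952]
```

apply_moves:
  rows:
    - {"hand": -1, "delta_pos": [0, 0, 3], "yaw": 0}
    - {"hand": -1, "delta_pos": [1, 0, 6], "yaw": 0}
    - {"hand": -1, "delta_pos": [1, 0, 8], "yaw": 0}
    - {"hand": -1, "delta_pos": [1, 0, 8], "yaw": 0}
    - {"hand": -1, "delta_pos": [0, 0, -20], "yaw": 0}
    - {"hand": -1, "delta_pos": [0, 0, -50], "yaw": 0}
    - {"hand": -1, "delta_pos": [0, 0, -85], "yaw": 0}
    - {"hand": -1, "delta_pos": [30, 0, -120], "yaw": 0}
    - {"hand": -1, "delta_pos": [65, 0, -150], "yaw": 0}
    - {"hand": -1, "delta_pos": [95, 0, -170], "yaw": 0}
    - {"hand": -1, "delta_pos": [100, 0, -180], "yaw": 0}
    - {"hand": -1, "delta_pos": [100, 0, -180], "yaw": 0}

```text
clock: 17.82
position: [433.9, -485.1, 183.6]
ee_rot: [0.706, 0.709, 0.001, 0.005]
contact_force: [0.4, -0.8, -0.7]
gripper_width: 62.2
grasp_force: 74.4
```

apply_moves:
  rows:
    - {"hand": -1, "delta_pos": [0, 0, 0], "yaw": 0}
    - {"hand": -1, "delta_pos": [0, 0, 0], "yaw": 0}

```text
clock: 17.98
position: [431.6, -486.2, 176.8]
ee_rot: [0.707, 0.707, 0.0, -0.0]
contact_force: [0.4, 0.0, -1.5]
gripper_width: 61.8
grasp_force: 74.4
```

```bash
python3 - <<'E'
from sil import *
silfit(-1.57,.65); silfit(-1.57,.65,('scene',))
c=np.load('c.npy');p=T((-20,0,180),c);print(p);go(p,np.degrees(c[3])+90)
E
```

```text
lid [ 430.662 -464.072  155.905   -1.563    0.75 ] tilt 43.0 cost/16 623 [3978, 1115] TCP in lid [ 3.   0.3 29.7]
hook case [-469.4   38.    89.7] end case [-351.9   63.1  185.2] yaw-case -2.931 tcp case [-418.1   48.6  162.6]
lid [ 440.321 -460.376  139.22    -1.564    0.736] tilt 42.2 cost/16 220 [3970] TCP in lid [-5.1 -9.3 44.4]
hook case [-464.6   29.2   74. ] end case [-345.8   54.5  167.8] yaw-case -2.932 tcp case [-418.2   48.6  162.5]
[ 558.96827951 -106.25832947  193.        ]
clock 18.1 delta [380.3 127.5 -17.1] yaw 0.202 (alt -2.940) j6 -2.54 tilt [-0.0023  0.0017 -1.    ]
```

apply_moves:
  rows:
    - {"hand": -1, "delta_pos": [32, 11, -34], "yaw": -0.12}
    - {"hand": -1, "delta_pos": [64, 22, -34], "yaw": -0.24}
    - {"hand": -1, "delta_pos": [96, 32, -34], "yaw": -0.36}
    - {"hand": -1, "delta_pos": [128, 43, -34], "yaw": -0.48}
    - {"hand": -1, "delta_pos": [160, 54, -34], "yaw": -0.6}
    - {"hand": -1, "delta_pos": [192, 64, -34], "yaw": -0.72}
    - {"hand": -1, "delta_pos": [224, 75, -34], "yaw": -0.84}
    - {"hand": -1, "delta_pos": [256, 86, -34], "yaw": -0.96}
    - {"hand": -1, "delta_pos": [288, 97, -34], "yaw": -1.08}
    - {"hand": -1, "delta_pos": [320, 107, -34], "yaw": -1.2}
    - {"hand": -1, "delta_pos": [352, 118, -34], "yaw": -1.32}
    - {"hand": -1, "delta_pos": [380, 127, -34], "yaw": -1.44}

```text
clock: 19.13
position: [559.2, -104.6, 210.3]
ee_rot: [0.062, 0.998, -0.0, -0.001]
contact_force: [-0.6, -0.8, -1.4]
gripper_width: 62.2
grasp_force: 74.4
```

apply_moves:
  rows:
    - {"hand": -1, "delta_pos": [0, 0, 0], "yaw": -0.12}
    - {"hand": -1, "delta_pos": [0, 0, 0], "yaw": -0.24}
    - {"hand": -1, "delta_pos": [0, 0, 0], "yaw": -0.36}
    - {"hand": -1, "delta_pos": [0, 0, 0], "yaw": -0.48}
    - {"hand": -1, "delta_pos": [0, 0, 0], "yaw": -0.6}
    - {"hand": -1, "delta_pos": [0, 0, 0], "yaw": -0.72}
    - {"hand": -1, "delta_pos": [0, 0, 0], "yaw": -0.84}
    - {"hand": -1, "delta_pos": [0, 0, 0], "yaw": -0.96}
    - {"hand": -1, "delta_pos": [0, 0, 0], "yaw": -1.08}
    - {"hand": -1, "delta_pos": [0, 0, 0], "yaw": -1.2}
    - {"hand": -1, "delta_pos": [0, 0, 0], "yaw": -1.32}
    - {"hand": -1, "delta_pos": [0, 0, 0], "yaw": -1.44}

```text
clock: 20.13
position: [558.7, -106.6, 210.1]
ee_rot: [-0.611, 0.792, 0.001, -0.001]
contact_force: [-0.4, 0.9, -0.7]
gripper_width: 62.3
grasp_force: 74.4
```

```bash
python3 - <<'E'
from sil import *
c=np.load('c.npy');p=T((-20,0,180),c);print(p,read_state()['position']);go(p,np.degrees(c[3])+90)
E
```

```text
[ 558.96827951 -106.25832947  193.        ] [ 558.68228501 -106.61810963  210.08378209]
clock 20.1 delta [-0.4 -0.2 17.1] yaw -0.054 (alt 3.088) j6 -0.35 tilt [-2.2e-03 -2.0e-04 -1.0e+00]
```

apply_moves:
  rows:
    - {"hand": -1, "delta_pos": [0, 0, 20], "yaw": -0.054}
    - {"hand": -1, "delta_pos": [0, 0, 40], "yaw": -0.054}
    - {"hand": -1, "delta_pos": [0, 0, 45], "yaw": -0.054}
    - {"hand": -1, "delta_pos": [0, 0, 45], "yaw": -0.054}
    - {"hand": -1, "delta_pos": [0, 0, 45], "yaw": -0.054}

```text
clock: 20.55
position: [559.1, -106.4, 166.2]
ee_rot: [-0.63, 0.777, -0.0, -0.0]
contact_force: [1.0, 0.4, -0.2]
gripper_width: 62.4
grasp_force: 74.4
```

```bash
python3 - <<'E'
from sil import *
silfit(1.368,.73); v=silfit(1.368,.73,('scene',)); silfit(1.368,.73,('top',))
d=img('scene');o=cv2.cvtColor(d['pixels'],cv2.COLOR_RGB2BGR);m=render(d,v)
o=cv2.resize(o,None,fx=4,fy=4,interpolation=cv2.INTER_CUBIC);cs,_=cv2.findContours(m,cv2.RETR_EXTERNAL,cv2.CHAIN_APPROX_NONE);cv2.drawContours(o,cs,-1,(255,0,0),1)
c=np.load('c.npy')
for p,col in((rect(-84,91,-60,60,43),(0,255,255)),(rect(68,91,-46,46,57),(255,0,255))): draw(o,d,p,c,col)
cv2.imwrite('pics/l6.png',o[130*4:310*4,210*4:410*4][:600*2,:800])
E
```

```text
lid [ 553.216 -132.522  143.201    1.374    0.832] tilt 47.7 cost/16 701 [931, 1201] TCP in lid [ 0.3 -1.1 36.3]
hook case [23.3  0.8 71. ] end case [-8.86e+01  1.00e-01  1.76e+02] yaw-case 0.006 tcp case [-19.8  -0.6 154.4]
lid [ 568.185 -116.105  125.281    1.352    0.776] tilt 44.5 cost/16 126 [929] TCP in lid [-24.   10.7  35.6]
hook case [ 45.5 -12.2  57.1] end case [-72.  -10.3 155.7] yaw-case -0.016 tcp case [-19.7  -0.5 154.5]
lid [ 553.875 -148.713  124.141    1.371    1.138] tilt 65.2 cost/16 127 [1195] TCP in lid [-21.3   3.1  57.1]
hook case [-13.5  -3.4  33.6] end case [-88.6  -3.6 167.4] yaw-case 0.003 tcp case [-19.7  -0.3 154.5]
```

```bash
python3 -c "
import cv2;o=cv2.imread('pics/l6.png');print(o.shape);cv2.imwrite('pics/l6b.png',o[:600])"
```

```text
(720, 800, 3)
```

View pics/l6b.png

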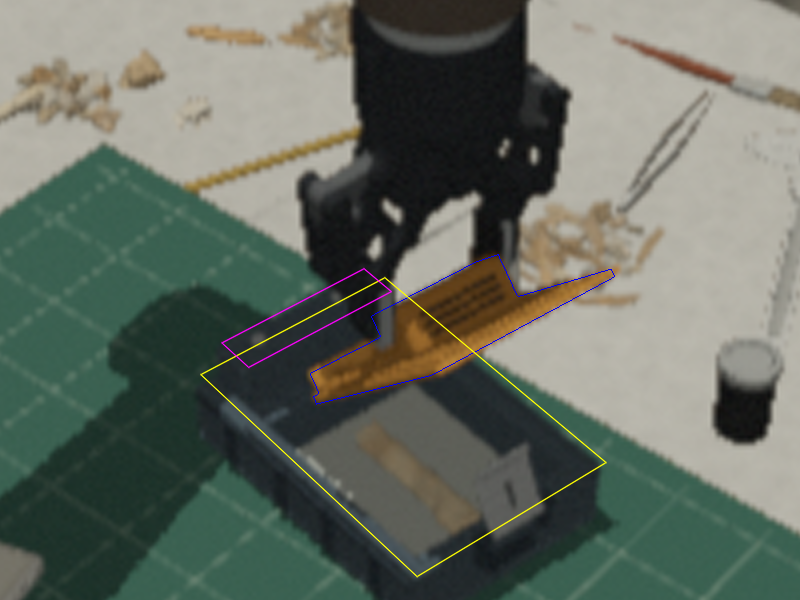

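The lid is tilted about 45° over the case. Its hook is at crop (315,390), its plain end at (615,270), and the hasp stands open at (510,490). The case outline looks a few pixels off in this camera, so I'll refine it from the first pictures.

```bash
cat > cs.py <<'E'
from sil import *
import sil
CP=[box(-84,91,-60,60,0,43),box(68,91,-46,46,43,57)]
def mask(n):
    b=cv2.cvtColor(cv2.imread('pics/%s1.png'%n[0]),cv2.COLOR_BGR2HSV).astype(int);g=(b[...,0]>70)&(b[...,0]<90)&(b[...,1]>75)
    return (~g)
def run(cams,D):
    M=[];K=[]
    for n in cams:
        m=mask(n).astype(np.uint8);k=np.zeros_like(m)
        sil.PARTS=[box(-110,105,-80,80,0,43)] ; R0=render(D[n],[563,-86.7,13,1.368,0])[::4,::4]
        sil.PARTS=[box(-125,-83,-19,19,40,85)] ; H=render(D[n],[563,-86.7,13,1.368,0])[::4,::4]
        M.append(np.kron(m,np.ones((4,4),np.uint8)));K.append(np.kron(((R0>0)&(H==0)).astype(np.uint8),np.ones((4,4),np.uint8)))
    sil.PARTS=CP;x0=np.array([563,-86.7,13,1.368,0])
    f=lambda u:sum(np.count_nonzero((render(D[n],x0+np.array([5*u[0],5*u[1],0,.04*u[2],0]))!=m)&(k>0)) for n,m,k in zip(cams,M,K))
    r=minimize(f,[0,0,0],method='Nelder-Mead',options=dict(initial_simplex=np.vstack([np.zeros(3),np.eye(3)]),xatol=.01,fatol=5))
    v=x0+np.array([5*r.x[0],5*r.x[1],0,.04*r.x[2],0]);print(cams,np.round(v,3),r.fun/16,f([0,0,0])/16);return v
if __name__=='__main__':
    D={n:img(n) for n in('scene','top')}
    run(['scene'],D);run(['top'],D);run(['scene','top'],D)
    c=np.load('c.npy');t=T((0,0,50),c)
    for n in D: print(n,'px per mm dx,dy,dz',[np.round(np.array(proj(D[n],t+e))-proj(D[n],t),2) for e in np.eye(3)])
E
python3 cs.py
```

```text
['scene'] [563.037 -82.844  13.      1.367   0.   ] 660.5625 728.4375
['top'] [562.432 -86.689  13.      1.387   0.   ] 533.25 577.25
['scene', 'top'] [562.524 -86.226  13.      1.381   0.   ] 1258.9375 1305.6875
scene px per mm dx,dy,dz [array([-0.27,  0.32]), array([-0.23, -0.39]), array([-0.36,  0.  ])]
top px per mm dx,dy,dz [array([-0.5 , -0.01]), array([ 0.01, -0.51]), array([-0.08, -0.  ])]
```

```bash
python3 - <<'E'
from fit import *
d=img('top');im=cv2.imread('pics/t1.png');c=np.load('c.npy')
g=cv2.cvtColor(im,cv2.COLOR_BGR2GRAY).astype(np.float32)
# subpixel edge of the floor: sample along case-frame normals at z of visible edge
def edge(fixed,axis,vals,z,lo,hi):
    out=[]
    for v in vals:
        t=np.linspace(lo,hi,200);P=[T((a,v,z) if axis==0 else (v,a,z),c) for a in t]
        q=np.array([proj(d,p) for p in P],np.float32);s=cv2.remap(g,q[:,1:2].copy(),q[:,:1].copy(),cv2.INTER_LINEAR).ravel()
        k=np.argmax(np.abs(np.gradient(cv2.GaussianBlur(s.reshape(-1,1),(1,15),3).ravel())));out.append(t[k])
    p=np.polyfit(vals,out,1);print(fixed,'pos %.1f slope %.4f'%(np.median(out),p[0]),np.round(out[::3],1))
V=np.linspace(-38,38,13);U=np.linspace(-60,36,13)
edge('far y=-48 z7',1,U,7,-60,-36); edge('near y=48, wall top z38',1,U,38,36,56)
edge('hasp x=-70 (z38 occl?)',0,V,38,-82,-58); edge('tray x=46 z38',0,V,38,34,58)
edge('outer y=-60 bottom/top z43',1,np.linspace(-70,60,13),43,-72,-52);edge('outer near y=60 z43',1,np.linspace(-70,60,13),43,52,75)
edge('hood x=68 z57',0,V,57,58,78);edge('hood out 91 z57',0,V,57,84,100)
E
```

```text
far y=-48 z7 pos -47.8 slope 0.0110 [-48.5 -48.5 -48.3 -47.9 -47.6]
near y=48, wall top z38 pos 48.9 slope 0.0224 [48.2 48.8 49.3 49.8 50.3]
hasp x=-70 (z38 occl?) pos -68.9 slope -0.0203 [-67.5 -68.9 -68.5 -69.6 -69.1]
tray x=46 z38 pos 43.6 slope -0.0154 [44.3 44.1 42.7 43.4 43.2]
outer y=-60 bottom/top z43 pos -54.7 slope -0.0312 [-61.  -54.3 -54.2 -69.  -56.1]
outer near y=60 z43 pos 61.9 slope 0.0287 [57.1 57.1 61.4 61.4 61.9]
hood x=68 z57 pos 64.0 slope -0.0427 [69.2 64.  68.4 62.2 62.6]
hood out 91 z57 pos 89.6 slope -0.0168 [93.2 84.5 90.3 90.4 89.6]
```

```bash
python3 - <<'E'
from fit import *
c=np.load('c.npy');n=np.r_[T((-1,.5,0),c),1.384];print(n);np.save('c.npy',n)
s=read_state();print('tcp case',R.from_euler('z',-n[3]).apply(s['position']-n[:3]),s['clock']);go(T((-7,0,137),n),np.degrees(n[3])+90)
E
```

```text
[562.30445313 -87.54683713  13.           1.384     ]
tcp case [-1.87199637e+01  4.07810456e-02  1.53959369e+02] 20.95
clock 20.9 delta [-11.7   0.2  17. ] yaw -0.020 (alt 3.121) j6 -0.30 tilt [ 1.e-03  1.e-04 -1.e+00]
```

apply_moves:
  rows:
    - {"hand": -1, "delta_pos": [-4, 0, 5], "yaw": -0.02}
    - {"hand": -1, "delta_pos": [-8, 0, 11], "yaw": -0.02}
    - {"hand": -1, "delta_pos": [-12, 0, 17], "yaw": -0.02}
    - {"hand": -1, "delta_pos": [-12, 0, 17], "yaw": -0.02}
    - {"hand": -1, "delta_pos": [-12, 0, 17], "yaw": -0.02}

```text
clock: 21.37
position: [560.8, -93.9, 148.5]
ee_rot: [-0.638, 0.77, 0.0, -0.001]
contact_force: [0.1, -0.2, -1.5]
gripper_width: 62.2
grasp_force: 74.4
```

apply_moves:
  rows:
    - {"hand": -1, "delta_pos": [-2, 0, 0], "yaw": 0}
    - {"hand": -1, "delta_pos": [-4, 0, 0], "yaw": 0}
    - {"hand": -1, "delta_pos": [-6, 0, 0], "yaw": 0}
    - {"hand": -1, "delta_pos": [-8, 0, 0], "yaw": 0}
    - {"hand": -1, "delta_pos": [-8, 0, 0], "yaw": 0}
    - {"hand": -1, "delta_pos": [-8, 0, 0], "yaw": 0}

```text
clock: 21.87
position: [562.6, -86.3, 149.6]
ee_rot: [-0.638, 0.77, -0.0, 0.0]
contact_force: [0.2, 0.0, -1.2]
gripper_width: 62.4
grasp_force: 74.4
```

```bash
cat >> fit.py <<'E'
def st():
    n=np.load('c.npy');s=read_state();Rc=R.from_euler('z',-n[3])
    print('clock %.2f'%s['clock'],'tcp case',np.round(Rc.apply(s['position']-n[:3]),1),'F case',np.round(Rc.apply(s['contact_force']),1),'T',np.round(Rc.apply(s['wrist_torque']),2),'w %.1f'%s['gripper_width'])
E
python3 - <<'E'
from sil import *
st();silfit(1.384,.75)
E
```

```text
clock 21.87 tcp case [ 1.300e+00 -1.000e-01  1.366e+02] F case [ 0.1 -0.2 -1.2] T [ 0.03 -0.03  0.02] w 62.4
lid [ 557.755 -110.336  126.59     1.379    0.78 ] tilt 44.7 cost/16 622 [918, 1220] TCP in lid [ 1.3 -0.2 33.4]
hook case [49.9 -0.2 58.1] end case [-67.3   0.5 157.2] yaw-case -0.005 tcp case [ 1.200e+00 -1.000e-01  1.365e+02]
```

apply_moves:
  rows:
    - {"hand": -1, "delta_pos": [-1, 0, 2], "yaw": 0}
    - {"hand": -1, "delta_pos": [-2, 0, 4], "yaw": 0}
    - {"hand": -1, "delta_pos": [-4, 0, 4], "yaw": 0}
    - {"hand": -1, "delta_pos": [-6, 0, 4], "yaw": 0}
    - {"hand": -1, "delta_pos": [-8, 0, 4], "yaw": 0}
    - {"hand": -1, "delta_pos": [-8, 0, 4], "yaw": 0}
    - {"hand": -1, "delta_pos": [-8, 0, 4], "yaw": 0}

```text
clock: 22.55
position: [564.2, -78.3, 145.5]
ee_rot: [-0.638, 0.77, -0.0, 0.0]
contact_force: [-0.0, -0.1, -2.0]
gripper_width: 62.4
grasp_force: 74.4
```

```bash
python3 - <<'E'
from sil import *
st()
E
```

```text
clock 22.55 tcp case [ 9.400e+00 -1.000e-01  1.325e+02] F case [-0.1  0.  -2. ] T [0.02 0.01 0.01] w 62.4
```

Still free of contact, so I'll keep probing in +x.

apply_moves:
  rows:
    - {"hand": -1, "delta_pos": [-2, 0, 0], "yaw": 0}
    - {"hand": -1, "delta_pos": [-4, 0, 0], "yaw": 0}
    - {"hand": -1, "delta_pos": [-6, 0, 0], "yaw": 0}
    - {"hand": -1, "delta_pos": [-6, 0, 0], "yaw": 0}
    - {"hand": -1, "delta_pos": [-6, 0, 0], "yaw": 0}

```text
clock: 22.97
position: [565.2, -72.5, 145.4]
ee_rot: [-0.638, 0.77, -0.0, 0.0]
contact_force: [-0.1, 0.6, -1.3]
gripper_width: 62.6
grasp_force: 74.4
```

```bash
python3 - <<'E'
from sil import *
st()
E
```

```text
clock 22.97 tcp case [ 1.540e+01 -1.000e-01  1.324e+02] F case [ 0.6  0.2 -1.3] T [ 0.   -0.05  0.04] w 62.6
```

apply_moves:
  rows:
    - {"hand": -1, "delta_pos": [-2, 0, 0], "yaw": 0}
    - {"hand": -1, "delta_pos": [-4, 0, 0], "yaw": 0}
    - {"hand": -1, "delta_pos": [-6, 0, 0], "yaw": 0}
    - {"hand": -1, "delta_pos": [-6, 0, 0], "yaw": 0}
    - {"hand": -1, "delta_pos": [-6, 0, 0], "yaw": 0}

```text
clock: 23.38
position: [566.0, -67.9, 146.0]
ee_rot: [-0.638, 0.77, -0.001, -0.001]
contact_force: [-0.8, -5.4, 1.7]
gripper_width: 62.4
grasp_force: 75.0
```

```bash
python3 - <<'E'
from sil import *
st();v=silfit(1.384,.75)
d=img('top');o=cv2.cvtColor(d['pixels'],cv2.COLOR_RGB2BGR);e=img('scene');q=cv2.cvtColor(e['pixels'],cv2.COLOR_RGB2BGR)
cv2.imwrite('pics/l7.png',np.hstack([cv2.resize(o[180:300,235:365],None,fx=3,fy=4.9/1.633),cv2.resize(q[170:290,240:370],None,fx=3,fy=3)]))
E
```

```text
clock 23.38 tcp case [ 20.  -0. 133.] F case [-5.5 -0.3  1.7] T [-0.1   1.77 -0.15] w 62.4
lid [562.363 -92.038 123.201   1.375   0.788] tilt 45.2 cost/16 612 [830, 1274] TCP in lid [ 1.   1.1 33.3]
hook case [68.3 -1.5 54.1] end case [-48.1  -0.5 154.2] yaw-case -0.009 tcp case [ 19.9  -0.  133. ]
```

View pics/l7.png

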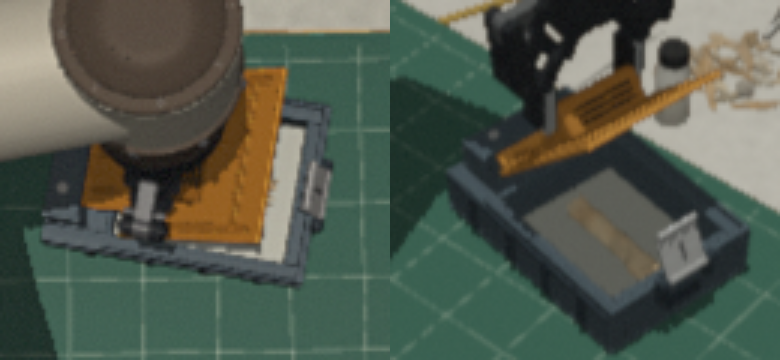

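In the top half, the tongue at (90,190) meets the lip. The contact force (-5.5 N) and the fitted hook x of 68 agree, so the in-hand fit is good. Next I'll work out the insertion and swing path.

```bash
python3 - <<'E'
import numpy as np
def RY(t,p): return np.array([p[0]*np.cos(t)+p[1]*np.sin(t),-p[0]*np.sin(t)+p[1]*np.cos(t)])
h=np.array([91,12]);tl=np.array([1,33.3])
t=np.radians(45.2);now=np.array([20,133.])
print('hook now',now+RY(t,h)-RY(t,tl))
print('insert path (clear 2.5): hook x, TCP x,z')
for hx in(58,62,66,70,74,78,80):
    O=np.array([hx-RY(t,h)[0],0]);O[1]=38+(50-O[0])*np.tan(t)+2.5/np.cos(t);print(hx,np.round(O+RY(t,tl),1),'hook z %.1f'%(O+RY(t,h))[1])
print('swing')
for th in(45,40,35,30,25,20,15,10,5,0):
    a=np.radians(th);hx=77+2*th/45;O=np.array([hx-RY(a,h)[0],0]);O[1]=38+(50-O[0])*np.tan(a);print(th,np.round(O+RY(a,tl),1),'hook',np.round(O+RY(a,h),1))
E
```

```text
hook now [68.30322221 54.12992504]
insert path (clear 2.5): hook x, TCP x,z
58 [  9.7 129.4] hook z 50.5
62 [ 13.7 125.4] hook z 46.5
66 [ 17.7 121.3] hook z 42.5
70 [ 21.7 117.3] hook z 38.4
74 [ 25.7 113.3] hook z 34.4
78 [ 29.7 109.3] hook z 30.4
80 [ 31.7 107.2] hook z 28.4
swing
45 [ 30.4 104.7] hook [79. 26.]
40 [ 23.5 103.7] hook [78.8 29.5]
35 [ 17.  101.7] hook [78.6 32.7]
30 [11.  98.9] hook [78.3 35.5]
25 [ 5.5 95.5] hook [78.1 38.1]
20 [ 0.6 91.4] hook [77.9 40.6]
15 [-3.8 86.9] hook [77.7 43. ]
10 [-7.5 82. ] hook [77.4 45.3]
5 [-10.6  76.7] hook [77.2 47.7]
0 [-13.   71.3] hook [77. 50.]
```

apply_moves:
  rows:
    - {"hand": -1, "delta_pos": [6, 0, 0], "yaw": 0}
    - {"hand": -1, "delta_pos": [12, 0, 1], "yaw": 0}
    - {"hand": -1, "delta_pos": [12, 0, 2], "yaw": 0}
    - {"hand": -1, "delta_pos": [10, 0, 5], "yaw": 0}
    - {"hand": -1, "delta_pos": [8, 0, 7], "yaw": 0}
    - {"hand": -1, "delta_pos": [6, 0, 9], "yaw": 0}
    - {"hand": -1, "delta_pos": [4, 0, 11], "yaw": 0}
    - {"hand": -1, "delta_pos": [4, 0, 11], "yaw": 0}

```text
clock: 24.25
position: [565.4, -70.0, 133.8]
ee_rot: [-0.638, 0.77, 0.0, -0.0]
contact_force: [-0.2, 0.2, -1.5]
gripper_width: 62.4
grasp_force: 74.3
```

```bash
python3 - <<'E'
from sil import *
st();v=silfit(1.384,.75)
E
```

```text
clock 24.25 tcp case [ 17.8   0.2 120.8] F case [ 0.2  0.3 -1.5] T [-0.   -0.01  0.01] w 62.4
lid [560.594 -95.105 111.127   1.384   0.799] tilt 45.8 cost/16 619 [884, 1230] TCP in lid [ 1.  -0.3 34.2]
hook case [64.3  0.3 41.3] end case [-51.    0.3 142.6] yaw-case 0.000 tcp case [ 1.750e+01 -1.000e-01  1.212e+02]
```

apply_moves:
  rows:
    - {"hand": -1, "delta_pos": [-2, 0, 2], "yaw": 0}
    - {"hand": -1, "delta_pos": [-4, 0, 4], "yaw": 0}
    - {"hand": -1, "delta_pos": [-6, 0, 6], "yaw": 0}
    - {"hand": -1, "delta_pos": [-8, 0, 8], "yaw": 0}
    - {"hand": -1, "delta_pos": [-10, 0, 10], "yaw": 0}
    - {"hand": -1, "delta_pos": [-12, 0, 12], "yaw": 0}
    - {"hand": -1, "delta_pos": [-13, 0, 13], "yaw": 0}
    - {"hand": -1, "delta_pos": [-13, 0, 13], "yaw": 0}
    - {"hand": -1, "delta_pos": [-13, 0, 13], "yaw": 0}

```text
clock: 25.1
position: [568.0, -57.8, 121.3]
ee_rot: [-0.638, 0.77, 0.0, -0.0]
contact_force: [-0.2, -0.6, -1.6]
gripper_width: 62.5
grasp_force: 74.4
```

```bash
python3 - <<'E'
from sil import *
st();v=silfit(1.384,.75)
E
```

```text
clock 25.10 tcp case [ 3.030e+01 -1.000e-01  1.083e+02] F case [-0.6  0.1 -1.6] T [-0.02 -0.02 -0.  ] w 62.5
lid [564.293 -81.762  98.538   1.38    0.769] tilt 44.0 cost/16 476 [858, 1261] TCP in lid [ 1.4  0.8 33.3]
hook case [79.8 -1.2 30.9] end case [-38.5  -0.7 128.6] yaw-case -0.004 tcp case [ 30.2  -0.2 108.5]
```

apply_moves:
  rows:
    - {"hand": -1, "delta_pos": [0, 0, 2], "yaw": 0}
    - {"hand": -1, "delta_pos": [0, 0, 4], "yaw": 0}
    - {"hand": -1, "delta_pos": [3, 0, 5], "yaw": 0}
    - {"hand": -1, "delta_pos": [7, 0, 6], "yaw": 0}
    - {"hand": -1, "delta_pos": [10, 0, 7], "yaw": 0}
    - {"hand": -1, "delta_pos": [13, 0, 8], "yaw": 0}
    - {"hand": -1, "delta_pos": [16, 0, 10], "yaw": 0}
    - {"hand": -1, "delta_pos": [19, 0, 11], "yaw": 0}
    - {"hand": -1, "delta_pos": [19, 0, 11], "yaw": 0}

```text
clock: 25.95
position: [566.1, -74.8, 111.4]
ee_rot: [-0.638, 0.77, -0.0, 0.003]
contact_force: [0.1, 9.7, 3.0]
gripper_width: 62.2
grasp_force: 77.0
```

```bash
python3 - <<'E'
from sil import *
st();v=silfit(1.384,.55)
E
```

```text
clock 25.95 tcp case [13.3 -1.3 98.4] F case [9.5 1.7 3. ] T [ 0.6 -3.1  0. ] w 62.2
lid [564.525 -93.039  81.64    1.371   0.574] tilt 32.9 cost/16 724 [1329, 1204] TCP in lid [-0.8  2.1 35. ]
hook case [77.9 -4.3 29.3] end case [-57.   -2.5 102.3] yaw-case -0.013 tcp case [13.4 -1.3 98.5]
```

apply_moves:
  rows:
    - {"hand": -1, "delta_pos": [2, 0, 2], "yaw": 0}
    - {"hand": -1, "delta_pos": [5, 0, 4], "yaw": 0}
    - {"hand": -1, "delta_pos": [7, 0, 6], "yaw": 0}
    - {"hand": -1, "delta_pos": [10, 0, 8], "yaw": 0}
    - {"hand": -1, "delta_pos": [12, 0, 10], "yaw": 0}
    - {"hand": -1, "delta_pos": [14, 0, 12], "yaw": 0}
    - {"hand": -1, "delta_pos": [16, 0, 15], "yaw": 0}
    - {"hand": -1, "delta_pos": [18, 0, 17], "yaw": 0}
    - {"hand": -1, "delta_pos": [18, 0, 17], "yaw": 0}

```text
clock: 26.8
position: [562.9, -93.2, 95.3]
ee_rot: [-0.638, 0.77, -0.001, 0.003]
contact_force: [-1.1, 6.8, 8.5]
gripper_width: 62.9
grasp_force: 82.1
```

```bash
python3 - <<'E'
from sil import *
st();v=silfit(1.384,.25)
E
```

```text
clock 26.80 tcp case [-5.4 -1.6 82.3] F case [6.5 2.4 8.5] T [ 0.91 -2.53  0.09] w 62.9
lid [ 5.65107e+02 -1.02512e+02  5.65270e+01  1.35600e+00  3.45000e-01] tilt 19.7 cost/16 1021 [1776, 996] TCP in lid [-4.9  4.2 39.6]
hook case [75.5 -8.1 24.1] end case [-72.5  -3.9  64.5] yaw-case -0.028 tcp case [-5.3 -1.6 82.4]
```

apply_moves:
  rows:
    - {"hand": -1, "delta_pos": [1, 0, 2], "yaw": 0}
    - {"hand": -1, "delta_pos": [3, 0, 4], "yaw": 0}
    - {"hand": -1, "delta_pos": [4, 0, 6], "yaw": 0}
    - {"hand": -1, "delta_pos": [5, 0, 8], "yaw": 0}
    - {"hand": -1, "delta_pos": [6, 0, 10], "yaw": 0}
    - {"hand": -1, "delta_pos": [6, 0, 10], "yaw": 0}

```text
clock: 27.4
position: [561.3, -99.7, 85.9]
ee_rot: [-0.638, 0.77, -0.001, 0.002]
contact_force: [-3.0, 3.8, 11.2]
gripper_width: 62.3
grasp_force: 84.1
```

```bash
python3 - <<'E'
from sil import *
st();v=silfit(1.384,.05)
E
```

```text
clock 27.40 tcp case [-12.1  -1.3  72.9] F case [ 3.2  3.6 11.2] T [ 1.17 -1.6   0.05] w 62.3
lid [ 5.67713e+02 -1.02913e+02  4.26680e+01  1.30400e+00  2.47000e-01] tilt 14.2 cost/16 1202 [1779, 818] TCP in lid [-9.3  7.  42.3]
hook case [ 76.8 -15.5  19. ] end case [-74.   -3.4  44.9] yaw-case -0.080 tcp case [-12.2  -1.3  72.9]
```

apply_moves:
  rows:
    - {"hand": -1, "delta_pos": [0, 0, 2], "yaw": 0}
    - {"hand": -1, "delta_pos": [1, 0, 4], "yaw": 0}
    - {"hand": -1, "delta_pos": [1, 0, 4], "yaw": 0}
    - {"hand": 0.7, "delta_pos": [1, 0, 3], "yaw": 0}
    - {"hand": 0.85, "delta_pos": [1, 0, 0], "yaw": 0}
    - {"hand": 0.85, "delta_pos": [1, 0, 0], "yaw": 0}

```text
clock: 28.0
position: [560.2, -101.3, 84.0]
ee_rot: [-0.638, 0.77, -0.0, 0.0]
contact_force: [-0.1, -0.1, -0.1]
gripper_width: 79.0
grasp_force: 0.0
```

```bash
python3 - <<'E'
from sil import *
st()
E
```

```text
clock 28.00 tcp case [-13.9  -0.5  71. ] F case [-0.1  0.  -0.1] T [-0.04  0.   -0.01] w 79.0
```

apply_moves:
  rows:
    - {"hand": 0.85, "delta_pos": [0, 0, -20], "yaw": 0}
    - {"hand": 0.85, "delta_pos": [0, 0, -50], "yaw": 0}
    - {"hand": 0.85, "delta_pos": [0, 0, -85], "yaw": 0}
    - {"hand": -1, "delta_pos": [35, 0, -100], "yaw": 0}
    - {"hand": -1, "delta_pos": [75, 0, -100], "yaw": 0}
    - {"hand": -1, "delta_pos": [110, 0, -100], "yaw": 0}
    - {"hand": -1, "delta_pos": [115, 0, -100], "yaw": 0}
    - {"hand": -1, "delta_pos": [115, 0, -100], "yaw": 0}
    - {"hand": -1, "delta_pos": [115, 0, -100], "yaw": 0}

```text
clock: 28.75
position: [538.1, -214.3, 182.9]
ee_rot: [-0.638, 0.77, 0.0, -0.0]
contact_force: [-0.4, 0.7, -0.3]
gripper_width: 5.7
grasp_force: 0.0
```

```bash
python3 - <<'E'
from lp import *
import sil
st();c=np.load('c.npy')
D={n:img(n) for n in('scene','top')}
home=np.r_[T((-14,0,38),c),c[3]]
for n in D:
    for q in ('lid','lid_end','lid_hook','hasp_hinge'):
        l=nets.pinpoint(n,q); ex=proj(D[n],T(LID[q],home)) if q in LID else proj(D[n],T(CASE[q],c))
        print(n,q,[(np.round(x['location'],1).tolist(),round(x['score'],2)) for x in l[:1]],'home',np.round(ex,1))
    m=sil.orange(D[n]);r=sil.render(D[n],np.r_[home,0])[::4,::4];ys,xs=np.nonzero(m);y2,x2=np.nonzero(r)
    print(m.sum(),r.sum(),'out of pred',(m&(1-r)).sum(),'missing',(r&(1-m)).sum(),(ys.min(),ys.max(),xs.min(),xs.max()),(y2.min(),y2.max(),x2.min(),x2.max()))
E
```

```text
clock 28.75 tcp case [-129.     0.2  169.9] F case [ 0.6  0.5 -0.3] T [ 0.01 -0.08 -0.03] w 5.7
scene lid [([239.2, 314.7], 0.85)] home [241.3 315.6]
scene lid_end [([259.2, 337.7], 0.95)] home [258.9 336.1]
scene lid_hook [([211.5, 287.1], 0.96)] home [212.9 287.2]
scene hasp_hinge [([260.3, 339.8], 0.76)] home [259.9 340.1]
2459 2999 out of pred 6 missing 546 (np.int64(210), np.int64(270), np.int64(275), np.int64(355)) (np.int64(206), np.int64(272), np.int64(274), np.int64(357))
top lid [([239.6, 305.4], 0.96)] home [238.5 306.1]
top lid_end [([244.1, 336.6], 0.86)] home [243.9 336.9]
top lid_hook [] home [229.8 260.5]
top hasp_hinge [([240.8, 339.9], 0.58)] home [244.4 342.6]
1174 4013 out of pred 0 missing 2839 (np.int64(233), np.int64(268), np.int64(299), np.int64(336)) (np.int64(207), np.int64(270), np.int64(257), np.int64(341))
```

apply_moves:
  rows:
    - {"hand": -1, "delta_pos": [0, 0, 30], "yaw": 0}
    - {"hand": -1, "delta_pos": [0, 0, 60], "yaw": 0}
    - {"hand": -1, "delta_pos": [0, 0, 80], "yaw": 0}
    - {"hand": -1, "delta_pos": [0, 0, 82], "yaw": 0}
    - {"hand": -1, "delta_pos": [-8, 0, 82], "yaw": 0}
    - {"hand": -1, "delta_pos": [-16, 0, 82], "yaw": 0}
    - {"hand": -1, "delta_pos": [-24, 0, 82], "yaw": 0}
    - {"hand": -1, "delta_pos": [-32, 0, 82], "yaw": 0}
    - {"hand": -1, "delta_pos": [-40, 0, 82], "yaw": 0}
    - {"hand": -1, "delta_pos": [-48, 0, 82], "yaw": 0}
    - {"hand": -1, "delta_pos": [-56, 0, 82], "yaw": 0}
    - {"hand": -1, "delta_pos": [-63, 0, 82], "yaw": 0}

```text
clock: 30.25
position: [550.3, -151.3, 101.6]
ee_rot: [-0.638, 0.77, -0.0, 0.0]
contact_force: [0.1, -0.3, -0.1]
gripper_width: -0.0
grasp_force: 0.2
```

```bash
python3 - <<'E'
from fit import *
st()
E
```

```text
clock 30.25 tcp case [-64.8   0.   88.6] F case [-0.3 -0.1 -0.1] T [0.02 0.13 0.02] w -0.0
```

Now press down on the hasp.

apply_moves:
  rows:
    - {"hand": -1, "delta_pos": [1, 0, 3], "yaw": 0}
    - {"hand": -1, "delta_pos": [1, 0, 6], "yaw": 0}
    - {"hand": -1, "delta_pos": [1, 0, 9], "yaw": 0}
    - {"hand": -1, "delta_pos": [1, 0, 12], "yaw": 0}
    - {"hand": -1, "delta_pos": [1, 0, 14], "yaw": 0}
    - {"hand": -1, "delta_pos": [1, 0, 14], "yaw": 0}
    - {"hand": -1, "delta_pos": [1, 0, 14], "yaw": 0}

```text
clock: 30.83
position: [549.7, -153.4, 87.1]
ee_rot: [-0.638, 0.77, 0.0, -0.0]
contact_force: [-0.4, 0.3, -0.2]
gripper_width: 0.3
grasp_force: 0.0
```

```bash
python3 - <<'E'
from fit import *
st()
E
```

```text
clock 30.83 tcp case [-67.1   0.1  74.1] F case [ 0.2  0.5 -0.2] T [ 0.   -0.02  0.01] w 0.3
```

apply_moves:
  rows:
    - {"hand": -1, "delta_pos": [0, 0, 1], "yaw": 0}
    - {"hand": -1, "delta_pos": [0, 0, 2], "yaw": 0}
    - {"hand": -1, "delta_pos": [0, 0, 3], "yaw": 0}
    - {"hand": -1, "delta_pos": [0, 0, 4], "yaw": 0}
    - {"hand": -1, "delta_pos": [0, 0, 5], "yaw": 0}
    - {"hand": -1, "delta_pos": [0, 0, 5], "yaw": 0}

```text
clock: 31.33
position: [550.2, -153.2, 84.7]
ee_rot: [-0.638, 0.77, -0.0, 0.0]
contact_force: [-3.6, 2.5, 12.3]
gripper_width: -0.2
grasp_force: 6.3
```

```bash
python3 - <<'E'
from fit import *
st()
E
```

```text
clock 31.33 tcp case [-66.8  -0.3  71.7] F case [ 1.8  4.  12.3] T [ 1.31 -0.3  -0.01] w -0.2
```

apply_moves:
  rows:
    - {"hand": -1, "delta_pos": [0, 0, 2], "yaw": 0}
    - {"hand": -1, "delta_pos": [0, 0, 2], "yaw": 0}
    - {"hand": -1, "delta_pos": [0, 0, -10], "yaw": 0}
    - {"hand": -1, "delta_pos": [0, 0, -40], "yaw": 0}
    - {"hand": -1, "delta_pos": [0, 0, -80], "yaw": 0}
    - {"hand": -1, "delta_pos": [40, 0, -110], "yaw": 0}
    - {"hand": -1, "delta_pos": [80, 0, -120], "yaw": 0}
    - {"hand": -1, "delta_pos": [120, 0, -120], "yaw": 0}
    - {"hand": -1, "delta_pos": [160, 0, -120], "yaw": 0}
    - {"hand": -1, "delta_pos": [200, 0, -120], "yaw": 0}
    - {"hand": -1, "delta_pos": [200, 0, -120], "yaw": 0}
    - {"hand": -1, "delta_pos": [200, 0, -120], "yaw": 0}

```text
clock: 32.33
position: [511.6, -351.9, 201.8]
ee_rot: [-0.636, 0.771, 0.0, -0.0]
contact_force: [0.4, 0.6, 1.1]
gripper_width: 0.1
grasp_force: 0.0
```

```bash
python3 - <<'E'
from lp import *
from sil import orange,render
st();c=np.load('c.npy');home=np.r_[T((-14,0,38),c),c[3]]
D={n:img(n) for n in('scene','top')}
for n in D:
    for q in ('lid','lid_end','lid_hook'):
        l=nets.pinpoint(n,q);print(n,q,[(np.round(x['location'],1).tolist(),round(x['score'],2)) for x in l[:1]],'home',np.round(proj(D[n],T(LID[q],home)),1))
    m=orange(D[n]);r=render(D[n],np.r_[home,0])[::4,::4];print(m.sum(),r.sum(),'out',(m&(1-r)).sum())
    # hasp: gray pixels where the strip should be folded / upright
    for nm,p in(('on lid',(-62,0,46.5)),('on lid side',(-62,11,46.5)),('beside',(-62,30,42)),('upright tip',(-92,0,72))):
        a,b=np.int32(np.round(proj(D[n],T(p,c))));print('  ',nm,D[n]['pixels'][a,b])
E
```

```text
clock 32.33 tcp case [-269.2    0.8  188.8] F case [ 0.7 -0.3  1.1] T [ 0.   -0.09  0.  ] w 0.1
scene lid [([239.9, 313.9], 0.62)] home [241.3 315.6]
scene lid_end [([257.6, 339.0], 0.8)] home [258.9 336.1]
scene lid_hook [([214.8, 287.0], 0.89)] home [212.9 287.2]
2445 2999 out 11
   on lid [144 144 141]
   on lid side [164 164 160]
   beside [185 133  60]
   upright tip [177 127  61]
top lid [([238.2, 305.9], 0.63)] home [238.5 306.1]
top lid_end [([243.4, 338.8], 0.68)] home [243.9 336.9]
top lid_hook [([230.2, 260.5], 0.88)] home [229.8 260.5]
3400 4013 out 88
   on lid [166 162 156]
   on lid side [170 168 162]
   beside [189 137  57]
   upright tip [120 114 102]
```

```bash
python3 -c "
from bench import workorder
print(workorder.job_done())"
```

```text
the job is handed in; nothing more can be done
None
```

I handed the job in at about 32 s. The bone is flat in the tray, the lid is hooked under the lip and lies home, and the hasp is folded onto it. The cameras and contact forces agreed with that, but the hand-in returned no verdict.

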